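# Pack and secure the balance calibration case

### The arm

A 6-joint arm with a two-finger parallel gripper is mounted at the origin on the work surface. World frame = base frame: x ahead of the robot, y to its left, z up, the work surface at z = 0. Lengths are in mm, angles in rad, forces in N, time in s.
With the tool pointing down it reaches from about 350 to 775 mm from the base axis. Payload 7.3 kg.
Tool frame: the origin (TCP) lies midway between the tips of the shut fingers; the grasp point (between the pads) lies 19 mm behind it; z points along the fingers, y is the line along which they close (so a half turn about z gives the same grasp; the last joint's range is limited). The gripper opens to 92 mm and grips with 3 to 60 N. Pads are 19 mm wide; open, the fingers measure 130 mm over their backs; the gripper's body (75 mm by 190 mm) begins 47 mm behind the grasp point.
Start: joints at [0.959, 0.342, 1.524, -0, 1.275, -0.146], TCP at [235.789, 469.097, 191.441] pointing down, gripper open.
Joint ranges: [-2.53, 2.53], [-0.77, 2.02], [0.04, 2.7], [-1, 4.14], [0.28, 2.66], [-3.11, 3.11]. Speed limits (rad/s): [2.57, 2.57, 3.14, 3.14, 3.14, 3.14].

### API

Orientations are given as [roll, pitch, yaw] about the fixed x, y, z axes, in that order (R = Rz(yaw) Ry(pitch) Rx(roll)).
In Python, from plant import bot gives the robot as it stands.
- The arm moves only by the tool servo_tool, never from a script. Its argument "deltas" is a list of rows, each a list of 2 entries, a list of its own where there are three numbers: the shift along the tool's x, y, z in m, then the turn, a rotation vector about the tool's x, y, z in degrees. A call has 1 to 20 rows; each row shifts and turns the commanded pose from where the row before left it, along the tool's axes as they then stand; what a row does not reach is not made up. A row lasts 1/8 s, in which the tool goes at most 62.5 mm and 10.7 degrees, less where a joint would pass 70% of its speed; a pose out of reach is approached as far as the arm can. A call with a gripper value outside its range is refused whole. "fingers" is the opening, from 0 (shut) to 1 (fully open), set as the call begins (left out, the last holds). The fingers move at their own pace and stop on an object; the grip force is fixed at half the most. Time passes only in rows, so rows that do not move let the fingers close. It gives the time, the measured TCP pose, the force, the opening and the grip force at its end, in the units of the state.
- bot.get_obs(): the state, without advancing time (a new reading comes with each control period).
- bot.capture(name): name is "scene" or "top" or "wrist"; returns the picture (400x640x3 uint8, red, green, blue); there is no depth.
- bot.camera_model(name): a dict with "mtx" (3x3 intrinsics, pixels), "dist" ([k1, k2, p1, p2, k3] as OpenCV has them; the pictures are not rectified), "xyz" and "rotation" of the camera in the world. Camera axes: x right, y down, z forward; pixel columns grow to the right and rows downward; lengths in mm; the calibration is good to about 2 mm. A picture is of the moment at which its call begins: read the wrist's pose just before it. camera_model takes no time and is no camera call; for the wrist camera it gives the pose at the moment of the call.
- bot.close_job(): hands the job in; it is judged then, once.
The state is a dict: "time": time; "joint_positions": joint angles; "dq": joint speeds; "tau": joint torques, N m; "tool_pos": TCP position; "tcp_rot": TCP orientation; "contact_force": force on the tool from outside, world axes, zero at the start; "moment": the same for the moment, N m; "grip_width": finger opening in mm; "finger_force": force on a finger pad.
Only numpy, scipy, OpenCV 4.12 (cv2) and the standard library are available. Lean on these libraries where they do the work, as an engineer would, in place of code of your own. Each camera call takes 0.05 s, during which the arm holds its last target. There are 200 camera calls.

### The job

Make the pocket balance kit ready for transport: push the red transport lock on the balance fully to its end stop, and stand every stainless knob weight that is out on the counter upright in the empty tray of the case. Then, while both turnbuttons are still open, close the lid fully, and after that turn both turnbuttons fully across it to secure it. Leave the other things on the counter where they are.

Things in the scene. Friction and masses are not known exactly. Their poses are not given: they have to be found in the camera images.
- case: blue case fixed to the counter; origin at centre of underside; 180 (x) x 270 (y) x 60 mm high, walls and floor 6 mm. Lid hinge on its +x side; +y half: empty tray; -y half: black pocket balance (top 30 mm, pan 34 mm above counter). Partition 40 mm high along x at y = 0. A 66 mm high aluminium post (26 x 24 mm) outside each end at x = -30, y = +147 and -147 mm
- tray (a point): centre of the tray floor (dark rubber), 6 mm above the counter; axes as the case; clear inside: x from -84 to 84 mm, y from -63 to 63 mm; walls rise 54 mm above it (partition 34 mm)
- lock (a joint): transport lock of the pocket balance: red grip that slides along the case's -y; 0 = free (unlocked), 0.040 m = end stop (locked)
- lock_grip (a point): middle of the red grip: 12 mm thick (case x), 18 mm long (case y), 22 mm tall; its top is 54 mm and its foot 32 mm above the counter; moves with it
- lid (a joint): hinge of the case's lid (clear panel in a blue frame, 180 x 270 x 8 mm); 0 = shut, about 1.57 = upright, 1.8 = fully open; stiff, stays where it is left
- lid_edge (a point): middle of the lid's free edge (half its thickness); from it a steel tab 60 mm wide, 8 mm thick sticks out a further 14 mm; its frame: -x runs from the hinge to the free edge, z is the outward normal of the lid's outer face
- lid_hinge (a point): middle of the lid's hinge line, on the case rim (60 mm above the counter); the hinge line runs along the case's y; the shut lid takes up 60 to 68 mm above the counter
- button_left (a joint): turnbutton on the case's +y end, turning about a vertical axis; 0 = open: its steel tongue (44 mm long, 14 mm wide, 70 to 75 mm above the counter) points along the case's -x, beside the lid; 1.57 = secured (end stop): the tongue points across the lid; anticlockwise from above as the value grows
- button_left_grip (a point): on the axis of the left turnbutton, mid-height of its yellow grip fin, 84 mm above the counter: fin 34 mm long (along the tongue), 10 mm thick, 18 mm tall (75 to 93 mm)
- button_right (a joint): turnbutton on the case's -y end, turning about a vertical axis; 0 = open: its steel tongue (44 mm long, 14 mm wide, 70 to 75 mm above the counter) points along the case's -x, beside the lid; 1.57 = secured (end stop): the tongue points across the lid; clockwise from above as the value grows
- button_right_grip (a point): on the axis of the right turnbutton, mid-height of its yellow grip fin, 84 mm above the counter: fin 34 mm long (along the tongue), 10 mm thick, 18 mm tall (75 to 93 mm)
- weight_a: mirror-polished stainless knob weight, 200 g: foot 32 mm across and 28 mm high, knob 22 mm across, 44 mm tall in all; origin at the centre of its underside, z up; may be absent
- weight_b: mirror-polished stainless knob weight, 200 g: foot 32 mm across and 28 mm high, knob 22 mm across, 44 mm tall in all; origin at the centre of its underside, z up; may be absent
- weight_c: mirror-polished stainless knob weight, 100 g: foot 26 mm across and 24 mm high, knob 18 mm across, 38 mm tall in all; origin at the centre of its underside, z up; may be absent
- weight_d: mirror-polished stainless knob weight, 100 g: foot 26 mm across and 24 mm high, knob 18 mm across, 38 mm tall in all; origin at the centre of its underside, z up; may be absent
- weight_e: mirror-polished stainless knob weight, 100 g: foot 26 mm across and 24 mm high, knob 18 mm across, 38 mm tall in all; origin at the centre of its underside, z up; may be absent
- weighing_bottle: small clear glass weighing bottle with ground stopper, 36 mm across, 66 mm tall; origin at its underside; leave alone
- tweezers: steel weight tweezers with bamboo tips, 140 mm long, 8 mm high, lying flat, along their own x; leave alone
- brush: small brush with wooden handle, 150 mm long, lying flat; leave alone
- dish: shallow glass dish, 80 mm across, 18 mm high; leave alone
- spirit_level: round aluminium bubble level, 40 mm across, 12 mm high; leave alone
- calculator: black desk calculator 130 x 75 x 14 mm; leave alone
- notebook: green notebook 150 x 110 x 13 mm; leave alone

How it is judged:
By the outcome, as a careful person would: the job done as asked, in the order asked, and still so for the second after the job is handed in, with the robot touching nothing.
Of weight_a, weight_b, weight_c, weight_d, weight_e only 3 to 5 are there at a start; the rules pass over those that are not, and their reading is None.
At some moment in a run one of weight_a, weight_b, weight_c, weight_d, weight_e may be knocked a few centimetres aside while the robot is not near it.
It also fails if it takes over 210 s, if anything falls off the work surface, if the arm or the gripper's body presses on something with over 40 N, if the wrist force passes 120 N, or if a joint passes its speed limit or range.

## Working session

There is one attempt and no reset: what is moved stays moved. The work goes in short steps, Python scripts to look and compute and a tool call to move; the robot and the scene stay as the last step left them, time stands still between calls to the robot, and variables do not carry over. Pictures are saved under pics/ and viewed, at most 14 in all, crops included, and the job is handed in when it is done.

Besides the shell and the picture viewer there is one more tool, called after ">>>" by a JSON object that holds its "method" and its "body". servo_tool: Moves the arm, as the interface text tells. Its arguments: {"type":"object","properties":{"deltas":{"type":"array"},"fingers":{"type":"number"}},"required":["deltas"]}

```bash
ls; mkdir -p pics; python3 - <<'E'
from plant import bot
import cv2,numpy as np
o=bot.get_obs(); print({k:np.round(v,3).tolist() for k,v in o.items()})
for n in("scene","top"):
    im=bot.capture(n); cv2.imwrite(f"pics/{n}0.png",im[:,:,::-1]); m=bot.camera_model(n); print(n,{k:np.round(v,3).tolist() for k,v in m.items()})
m=bot.camera_model("wrist");print({k:np.round(v,3).tolist() for k,v in m.items()})
E
```

```text
pics
{'time': 0.0, 'joint_positions': [0.959, 0.343, 1.525, 0.0, 1.275, -0.146], 'dq': [-0.0, 0.001, -0.001, 0.001, -0.001, 0.001], 'tau': [0.0, -43.124, -24.422, 0.072, 0.056, -0.0], 'tool_pos': [235.506, 468.707, 190.749], 'tcp_rot': [-3.14, -0.0, 2.676], 'contact_force': [0.326, 0.004, -0.049], 'moment': [-0.051, -0.008, -0.068], 'finger_force': 0.0, 'grip_width': 91.529}
scene {'mtx': [[400.61, 0.0, 318.29], [0.0, 400.61, 192.9], [0.0, 0.0, 1.0]], 'dist': [0.024, 0.0, 0.0, 0.0, 0.0], 'xyz': [1223.663, 208.482, 1127.488], 'rotation': [-2.522, -0.004, 1.827]}
top {'mtx': [[451.989, 0.0, 321.261], [0.0, 451.989, 199.094], [0.0, 0.0, 1.0]], 'dist': [0.021, 0.0, 0.0, 0.0, 0.0], 'xyz': [264.357, 21.739, 1434.042], 'rotation': [-2.947, -0.019, -1.552]}
{'mtx': [[330.135, 0.0, 323.593], [0.0, 330.135, 203.238], [0.0, 0.0, 1.0]], 'dist': [-0.052, 0.0, 0.0, 0.0, 0.0], 'xyz': [170.087, 501.638, 384.773], 'rotation': [2.866, 0.001, 1.105]}
```

View pics/top0.png

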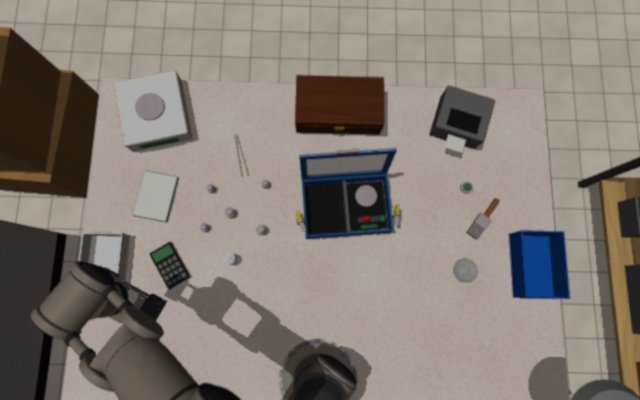

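View pics/scene0.png

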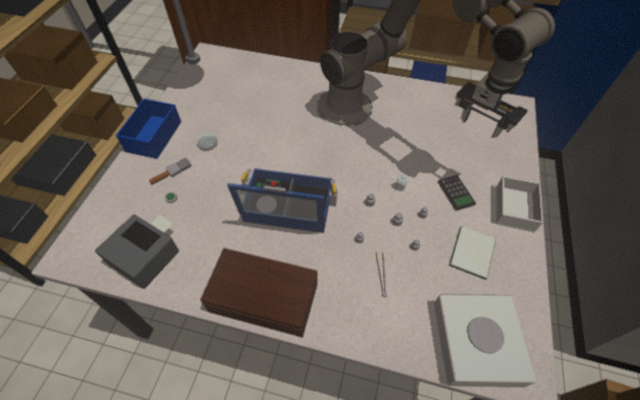

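The top view shows the case at about (347,200) with its lid upright. Five weights are at about (211,188), (265,184), (231,212), (205,227) and (262,230), and the bottle is at (231,259). The yellow fins are at (299,217) and (397,211), and the red lock is near (366,219). The scene view agrees.

```bash
cat > h.py <<'E'
from plant import bot
import cv2,numpy as np
from scipy.spatial.transform import Rotation as R
def rays(m,uv):
    p=cv2.undistortPoints(np.float64(uv).reshape(-1,1,2),m["mtx"],m["dist"]).reshape(-1,2)
    return np.c_[p,np.ones(len(p))]@R.from_euler("xyz",m["rotation"]).as_matrix().T
def onz(m,uv,z):
    d=rays(m,uv); return m["xyz"]+d*((np.reshape(z,(-1,1))-m["xyz"][2])/d[:,2:])
def proj(m,P):
    Rm=R.from_euler("xyz",m["rotation"]).as_matrix(); 
    return cv2.projectPoints((np.float64(P).reshape(-1,3)-m["xyz"])@Rm,np.zeros(3),np.zeros(3),m["mtx"],m["dist"])[0].reshape(-1,2)
def cap(n):
    m=bot.camera_model(n); m={k:np.asarray(v,float) for k,v in m.items()}; return bot.capture(n),m
def blobs(mask,amin,amax=1e9):
    n,l,s,c=cv2.connectedComponentsWithStats(mask.astype(np.uint8))
    return [(c[i],s[i]) for i in range(1,n) if amin<=s[i][4]<=amax]
def hsv(im): return cv2.cvtColor(im,cv2.COLOR_RGB2HSV).astype(int)
def go(p,yaw=None,rp=None):  # shift/turn in tool axes from the present pose to world p, tool down with yaw (deg)
    o=bot.get_obs(); T=R.from_euler("xyz",o["tcp_rot"]); d=T.inv().apply(np.array(p)-o["tool_pos"])/1000
    w=[0]*3
    if yaw is not None: w=(T.inv()*R.from_euler("xyz",[180,0,yaw],degrees=True)).as_rotvec(degrees=True)
    print("shift",d.round(4),"turn",np.round(w,1))
E
python3 - <<'E'
from h import *
pic={n:cv2.imread(f"pics/{n}0.png")[:,:,::-1].copy() for n in("top","scene")}
M={n:{k:np.asarray(v,float) for k,v in bot.camera_model(n).items()} for n in pic}
for n,im in pic.items():
    h=hsv(im); m=M[n]
    y=(h[:,:,0]>18)&(h[:,:,0]<34)&(h[:,:,1]>150)&(h[:,:,2]>110)
    print(n,"yellow",[(c.round(1).tolist(),s[4],onz(m,c,86).round(1).tolist()) for c,s in blobs(y,4)])
    r=((h[:,:,0]<6)|(h[:,:,0]>174))&(h[:,:,1]>150)&(h[:,:,2]>90)
    print("red",[(c.round(1).tolist(),s[4],onz(m,c,50).round(1).tolist()) for c,s in blobs(r,4)])
    dk=(h[:,:,2]<135)
    print("dark",[(c.round(1).tolist(),s.tolist(),onz(m,c,20).round(1)[0,:2].tolist()) for c,s in blobs(dk,15,220)])
im=pic["top"]; cv2.imwrite("pics/tz.png",cv2.resize(im[130:280,180:420,::-1],None,fx=3.3,fy=3.3,interpolation=cv2.INTER_CUBIC))
E
```

```text
top yellow [([396.9, 209.4], np.int32(32), [[503.5, -229.1, 86.0]]), ([299.1, 216.7], np.int32(28), [[474.8, 67.0, 86.0]])]
red [([365.6, 217.9], np.int32(27), [[481.0, -138.0, 50.0]])]
dark [([236.9, 140.1], [235, 136, 5, 9, 26], [733.1, 278.5]), ([453.6, 152.7], [445, 148, 18, 10, 99], [707.6, -429.2]), ([170.3, 202.2], [151, 177, 28, 46, 169], [522.7, 476.7]), ([267.0, 184.7], [263, 180, 9, 9, 58], [586.3, 174.6]), ([466.0, 187.4], [460, 182, 13, 12, 119], [592.2, -465.1]), ([212.8, 189.2], [208, 185, 10, 9, 61], [567.7, 346.2]), ([232.8, 213.5], [228, 208, 11, 11, 78], [490.8, 278.3]), ([139.8, 216.6], [133, 215, 14, 4, 17], [474.8, 567.2]), ([206.6, 227.9], [202, 224, 10, 9, 63], [443.3, 357.2]), ([264.2, 230.9], [259, 226, 11, 10, 75], [437.8, 177.2]), ([236.5, 259.7], [231, 254, 11, 12, 83], [346.4, 258.8])]
scene yellow [([243.9, 176.1], np.int32(18), [[501.4, -229.0, 86.0]]), ([333.8, 188.2], np.int32(18), [[473.8, 68.0, 86.0]])]
red [([273.4, 183.1], np.int32(16), [[479.1, -138.0, 50.0]])]
dark [([207.1, 143.9], [197, 137, 20, 14, 200], [348.5, -442.0]), ([5.4, 156.4], [0, 147, 13, 20, 62], [589.2, -1104.9]), ([398.0, 186.0], [391, 182, 14, 9, 87], [361.1, 270.4]), ([170.6, 197.3], [165, 192, 12, 11, 96], [603.2, -461.2]), ([369.1, 201.1], [363, 196, 12, 11, 93], [448.1, 185.8]), ([422.1, 213.4], [417, 208, 10, 11, 74], [451.8, 362.1]), ([396.2, 220.4], [390, 215, 13, 11, 102], [500.5, 284.2]), ([461.8, 260.1], [449, 227, 38, 53, 207], [589.7, 495.9]), ([358.5, 238.3], [354, 233, 10, 10, 68], [596.2, 179.2]), ([414.1, 245.7], [409, 241, 11, 10, 76], [577.6, 350.9]), ([383.1, 267.5], [382, 254, 3, 25, 33], [674.9, 269.8]), ([381.3, 281.8], [377, 260, 9, 37, 74], [721.2, 272.1]), ([5.3, 280.6], [0, 279, 10, 6, 20], [991.2, -782.5]), ([476.7, 326.4], [474, 320, 7, 13, 22], [781.9, 544.8]), ([231.5, 381.1], [228, 379, 9, 5, 16], [1080.7, -51.5]), ([273.4, 393.7], [255, 386, 41, 14, 79], [1081.3, 60.1])]
```

View pics/tz.png

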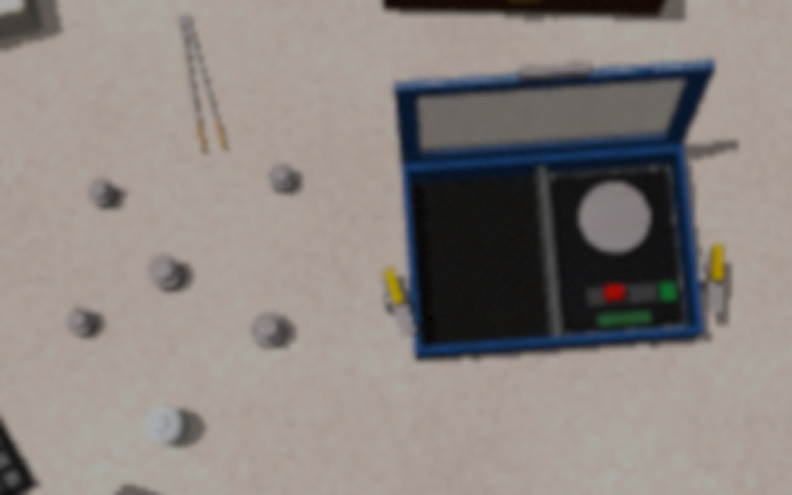

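>>> {"method": "servo_tool", "body": {"deltas": [[[-0.03,-0.008,0.001],[0,0,0]],[[-0.031,-0.008,0.001],[0,0,0]],[[-0.031,-0.008,0.001],[0,0,0]],[[-0.031,-0.008,0.001],[0,0,0]],[[-0.031,-0.008,0.001],[0,0,0]],[[-0.031,-0.008,0.001],[0,0,0]],[[-0.031,-0.008,0.001],[0,0,0]],[[-0.031,-0.008,0.001],[0,0,0]],[[-0.031,-0.008,0.001],[0,0,0]],[[-0.031,-0.005,0.001],[0,0,0]],[[0,0,0],[0,0,-9]],[[0,0,0],[0,0,-9]],[[0,0,0],[0,0,-8.7]],[[0,0,0],[0,0,0]]], "fingers": 0.6}}

```text
time: 1.85
tool_pos: [477.1, 261.4, 181.0]
tcp_rot: [-3.141, -0.001, 3.14]
contact_force: [-0.5, -0.6, -0.2]
grip_width: 54.8
finger_force: 0.0
```

```bash
python3 - <<'E'
from h import *
o=bot.get_obs(); print(o["time"],np.round(o["tool_pos"],1),np.round(o["tcp_rot"],3))
im,m=cap("wrist"); cv2.imwrite("pics/w1.png",im[:,:,::-1]); np.savez("w1",im=im,**m)
W=dict(p1=(586,175),p2=(568,346),p3=(491,278),p4=(443,357),p5=(438,177))
for k,v in W.items(): print(k,proj(m,[*v,20]).round(0))
E
```

```text
1.85 [477.1 261.4 181. ] [-3.141e+00 -1.000e-03  3.140e+00]
p1 [[251. 270.]]
p2 [[396. 256.]]
p3 [[339. 192.]]
p4 [[413. 148.]]
p5 [[245. 144.]]
```

View pics/w1.png

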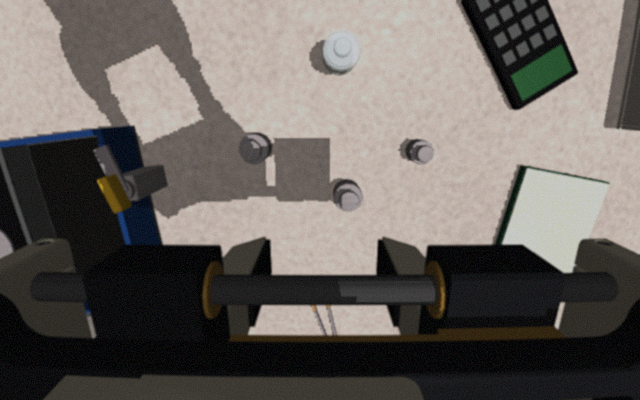

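Wrist view: p3 is at about (348,196), p4 at (420,152), p5 at (256,147), and the left turnbutton at (115,190) is nearly open. The gripper hides p1 and p2. I'll zoom in on the three visible weights and the button.

```bash
python3 - <<'E'
from h import *
d=np.load("w1.npz"); im=d["im"]
t=[cv2.resize(im[r-25:r+25,c-25:c+25],(400,300) if 0 else (390,290),interpolation=cv2.INTER_CUBIC) for c,r in((348,196),(420,152),(256,147),(120,185))]
cv2.imwrite("pics/z1.png",np.vstack([np.hstack(t[:2]),np.hstack(t[2:])])[:,:,::-1])
E
```

```text
(no output)
```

View pics/z1.png

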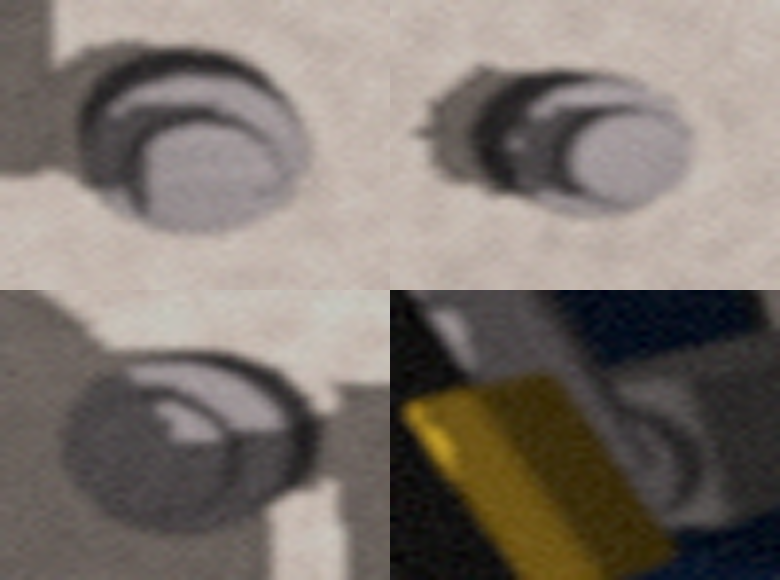

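```bash
python3 - <<'E'
from h import *
d=dict(np.load("w1.npz")); 
print(onz(d,[(350.2,201.7),(425.6,153.9),(250.2,150.4)],[44,38,44]).round(1))
t={k:np.asarray(v,float) for k,v in bot.camera_model("top").items()}
# disc tops in the zoomed top view (3.3x, offset 180,130)
q=np.array([(283,176),(104,192),(167,271),(81,321),(269,328)])/3.3+[180,130]
print(onz(t,q,[38,38,44,38,44]).round(1))
h=hsv(d["im"]); y=(h[:,:,0]>15)&(h[:,:,0]<34)&(h[:,:,1]>150)&(h[:,:,2]>60)
print([(c,s[4],onz(d,c,84).round(1)) for c,s in blobs(y,50)])
# tongue/fin direction in the wrist view: min area rect
for c,s in blobs(y,50,2000):
    n,l=cv2.connectedComponents(y.astype(np.uint8)); pts=np.argwhere(l==l[int(c[1]),int(c[0])])[:,::-1]; b=cv2.boxPoints(cv2.minAreaRect(pts.astype(np.float32))); print(b, onz(d,b,90).round(1))
E
```

```text
[[495.6 288.9  44. ]
 [446.5 365.6  38. ]
 [442.2 187.8  44. ]]
[[586.6 176.8  38. ]
 [567.  346.2  38. ]
 [491.1 281.   44. ]
 [442.9 359.4  38. ]
 [439.2 183.   44. ]]
[(array([110.31075697, 193.56573705]), np.int32(502), array([[476.4,  62.9,  84. ]])), (array([205.59731544, 293.42281879]), np.int32(149), array([[579.9, 142.6,  84. ]])), (array([441.47752809, 294.54494382]), np.int32(178), array([[581.4, 379.6,  84. ]]))]
[[ 95.617065 179.24634 ]
 [114.060974 172.4512  ]
 [127.32683  208.45853 ]
 [108.88292  215.25366 ]] [[461.5  55.5  90. ]
 [455.5  74.   90. ]
 [489.   80.8  90. ]
 [495.6  61.9  90. ]]
[[202.37746 315.88284]
 [203.39873 266.86246]
 [210.00002 266.99997]
 [208.97874 316.02036]] [[602.1 138.9  90. ]
 [547.4 146.   90. ]
 [547.5 152.4  90. ]
 [602.1 145.7  90. ]]
[[438.      315.99997]
 [438.      268.99997]
 [444.      268.99997]
 [444.      315.99997]] [[602.3 376.2  90. ]
 [549.8 370.8  90. ]
 [549.9 376.7  90. ]
 [602.4 382.4  90. ]]
```

The two views differ by 4–8 mm: p3 ≈ (494,287) and p5 ≈ (441,186) are 200 g, and p4 ≈ (445,363) is 100 g. I'll pick p3 by the knob, starting from where the tool stands.

>>> {"method": "servo_tool", "body": {"deltas": [[[-0.009,0.013,0],[0,0,0]],[[-0.008,0.012,0],[0,0,0]],[[0,0,0.03],[0,0,0]],[[0,0,0.03],[0,0,0]],[[0,0,0.03],[0,0,0]],[[0,0,0.03],[0,0,0]],[[0,0,0.02],[0,0,0]],[[0,0,0.009],[0,0,0]],[[0,0,0],[0,0,0]]]}}

```text
time: 3.02
tool_pos: [494.1, 286.5, 32.2]
tcp_rot: [-3.141, -0.001, 3.141]
contact_force: [0.1, -0.5, 0.8]
grip_width: 55.1
finger_force: 0.0
```

>>> {"method": "servo_tool", "body": {"deltas": [[[0,0,0],[0,0,0]],[[0,0,0],[0,0,0]],[[0,0,0],[0,0,0]],[[0,0,0],[0,0,0]],[[0,0,0],[0,0,0]],[[0,0,0],[0,0,0]]], "fingers": 0.1}}

```text
time: 3.78
tool_pos: [494.3, 286.5, 32.4]
tcp_rot: [3.141, 0.0, -3.141]
contact_force: [0.2, 0.2, -0.8]
grip_width: 9.3
finger_force: 0.0
```

Missed the knob, so I'll lift and look.

>>> {"method": "servo_tool", "body": {"deltas": [[[0,0,-0.03],[0,0,0]],[[0,0,-0.04],[0,0,0]],[[0,0,-0.04],[0,0,0]],[[0,0,-0.04],[0,0,0]],[[0,0,0],[0,0,0]],[[0,0,0],[0,0,0]]], "fingers": 0.6}}

```text
time: 4.53
tool_pos: [493.8, 286.3, 181.6]
tcp_rot: [-3.141, -0.001, -3.141]
contact_force: [-0.2, -0.2, 0.4]
grip_width: 54.9
finger_force: 0.0
```

```bash
python3 - <<'E'
from h import *
o=bot.get_obs(); print(o["time"],np.round(o["tool_pos"],1))
im,m=cap("wrist"); cv2.imwrite("pics/w2.png",im[:,:,::-1]); np.savez("w2",im=im,**m)
print(m["xyz"],m["rotation"],proj(m,[o["tool_pos"]-[0,0,150],o["tool_pos"]-[0,0,138],o["tool_pos"]]))
E
```

```text
4.525 [493.8 286.3 181.6]
[420.59034911 286.20496283 375.65467599] [2.86703057e+00 5.43664542e-04 1.57121801e+00] [[323.82978033 181.76882398]
 [323.83150248 184.20121113]
 [323.86487473 231.73759264]]
```

View pics/w2.png

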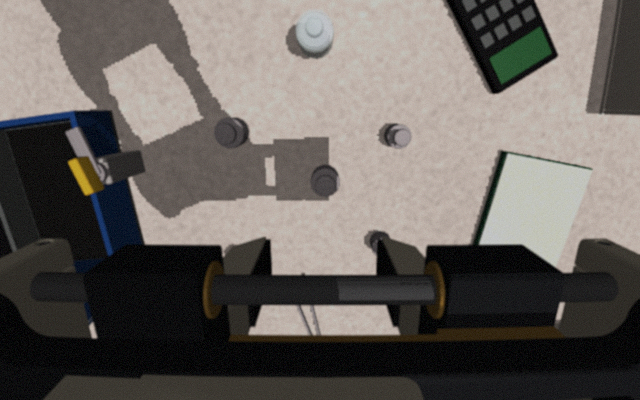

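The weight is still at about (324,181), right under the tool, so the tips probably passed over a lower 100 g knob. I'll measure the sizes on an enlarged, brightened crop.

```bash
python3 - <<'E'
from h import *
d=np.load("w2.npz"); im=d["im"]; im=(255*(im/255.)**.55).astype(np.uint8)
t=[cv2.resize(im[r-20:r+20,c-20:c+20],(300,300),interpolation=cv2.INTER_CUBIC) for c,r in((324,181),(396,135),(232,132),(380,240))]
cv2.imwrite("pics/z2.png",np.vstack([np.hstack(t[:2]),np.hstack(t[2:])])[:,:,::-1])
E
```

```text
(no output)
```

View pics/z2.png

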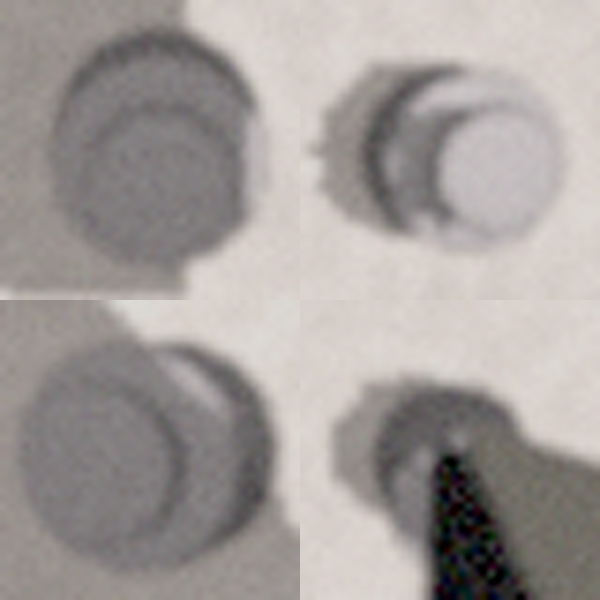

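The sizes say p3 is a 200 g weight (knob about 21 px) directly under the tool. In the image the open fingertips appear set back from the TCP, so I'll go lower and let the closing width show where the pads meet.

>>> {"method": "servo_tool", "body": {"deltas": [[[-0.002,0.002,0.03],[0,0,0]],[[0,0,0.03],[0,0,0]],[[0,0,0.03],[0,0,0]],[[0,0,0.03],[0,0,0]],[[0,0,0.03],[0,0,0]],[[0,0,0.011],[0,0,0]],[[0,0,0],[0,0,0]]]}}

```text
time: 5.45
tool_pos: [495.6, 288.2, 20.5]
tcp_rot: [-3.141, -0.002, -3.141]
contact_force: [-0.0, -0.7, 0.5]
grip_width: 55.0
finger_force: 0.0
```

>>> {"method": "servo_tool", "body": {"deltas": [[[0,0,0],[0,0,0]],[[0,0,0],[0,0,0]],[[0,0,0],[0,0,0]],[[0,0,0],[0,0,0]],[[0,0,0],[0,0,0]]], "fingers": 0.05}}

```text
time: 6.08
tool_pos: [496.3, 288.5, 21.6]
tcp_rot: [3.141, 0.0, -3.141]
contact_force: [-0.8, 0.1, -0.0]
grip_width: 9.5
finger_force: 0.0
```

>>> {"method": "servo_tool", "body": {"deltas": [[[0,0,0],[0,0,0]],[[0,0,0],[0,0,0]],[[0,0,0],[0,0,0]]]}}

```text
time: 6.45
tool_pos: [496.3, 288.6, 21.4]
tcp_rot: [3.141, 0.0, -3.141]
contact_force: [0.0, 0.8, 0.6]
grip_width: 4.9
finger_force: 0.0
```

```bash
python3 - <<'E'
from h import *
im,m=cap("wrist"); im2,_=cap("scene"); np.savez("w3",im=im,**m); o=bot.get_obs()
im=(255*(im/255.)**.6).astype(np.uint8)
a=cv2.resize(im[140:400,200:460],(580,580)); b=cv2.resize(im2[185:245,360:400],None,fx=5.4,fy=9.66,interpolation=cv2.INTER_CUBIC)[:580]
print(proj(m,o["tool_pos"]),proj(m,[493.8,288,44]))
cv2.imwrite("pics/z3.png",np.hstack([a,b])[:,:,::-1])
E
```

```text
[[323.87668044 231.76750888]] [[322.95792203 241.92856576]]
```

View pics/z3.png

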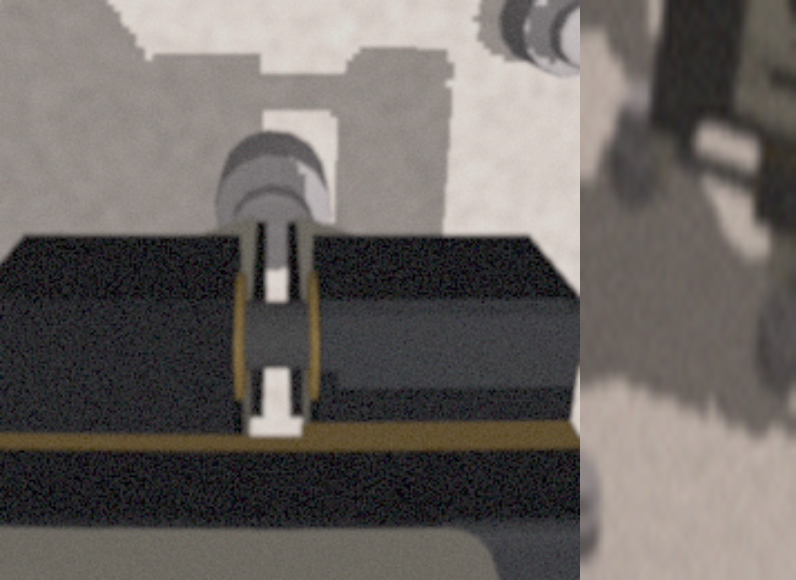

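The weight is at wrist pixel (322,235), and the nearly closed fingers occlude its knob at row 241, so the tips look higher or further out than the TCP reading. I'll check the scene camera for where the tips are.

```bash
python3 - <<'E'
from h import *
im,m=cap("scene"); o=bot.get_obs(); p=o["tool_pos"]
c=im[150:250,350:450]; c=(255*(c/255.)**.55).astype(np.uint8); c=cv2.resize(c,(600,600),interpolation=cv2.INTER_CUBIC)
for n,P in dict(tcp=p,t20=p+[0,0,20],t40=p+[0,0,40],w0=[494,288,0],w44=[494,288,44]).items():
    q=(proj(m,P)[0]-[350,150])*6; print(n,q.round(0))
cv2.imwrite("pics/z4.png",c[:,:,::-1])
E
```

```text
tcp [287. 417.]
t20 [293. 397.]
t40 [299. 376.]
w0 [280. 433.]
w44 [293. 390.]
```

View pics/z4.png

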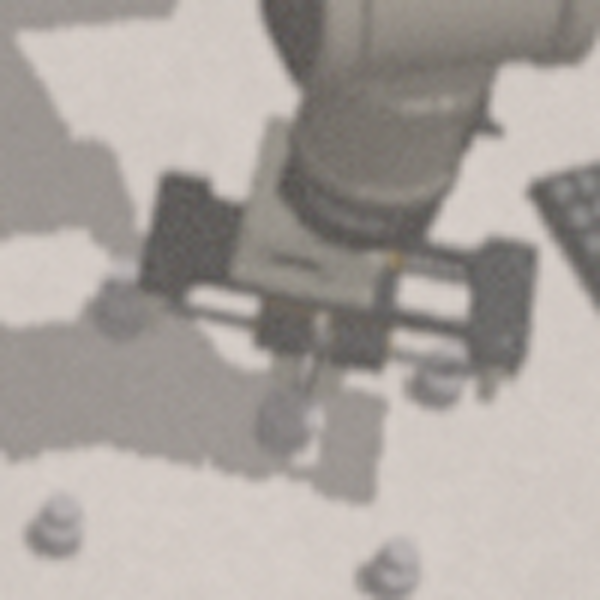

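The scene view shows the fingers ending at crop (309,390), above the knob of p3 at (285,415). So the real tips sit roughly 25–38 mm short of the reported TCP. I'll probe lower, still above zero.

>>> {"method": "servo_tool", "body": {"deltas": [[[0,0,0],[0,0,0]],[[0,0,0],[0,0,0]],[[0,0,0],[0,0,0]],[[0,0,0],[0,0,0]],[[0,0,0.009],[0,0,0]],[[0,0,0.009],[0,0,0]],[[0,0,0],[0,0,0]]], "fingers": 0.55}}

```text
time: 7.48
tool_pos: [495.5, 288.2, 2.2]
tcp_rot: [-3.141, -0.002, -3.141]
contact_force: [-0.0, -0.6, 1.1]
grip_width: 50.7
finger_force: 0.0
```

>>> {"method": "servo_tool", "body": {"deltas": [[[0,0,0],[0,0,0]],[[0,0,0],[0,0,0]],[[0,0,0],[0,0,0]],[[0,0,0],[0,0,0]],[[0,0,0],[0,0,0]]], "fingers": 0.08}}

```text
time: 8.1
tool_pos: [496.4, 288.5, 3.7]
tcp_rot: [3.142, 0.0, -3.141]
contact_force: [-0.0, -1.0, 2.6]
grip_width: 20.0
finger_force: 30.0
```

Gripped, at width 20. I'll re-grip 6 mm lower for a firmer hold and to pin down the tip offset.

>>> {"method": "servo_tool", "body": {"deltas": [[[0,0,0],[0,0,0]],[[0,0,0],[0,0,0]],[[0,0,0],[0,0,0]],[[0,0,0.006],[0,0,0]],[[0,0,0],[0,0,0]]], "fingers": 0.5}}

```text
time: 8.72
tool_pos: [495.8, 288.3, -3.3]
tcp_rot: [-3.141, -0.001, -3.141]
contact_force: [-0.8, 0.8, -0.4]
grip_width: 45.9
finger_force: 0.0
```

>>> {"method": "servo_tool", "body": {"deltas": [[[0,0,0],[0,0,0]],[[0,0,0],[0,0,0]],[[0,0,0],[0,0,0]],[[0,0,0],[0,0,0]],[[0,0,0],[0,0,0]]], "fingers": 0.08}}

```text
time: 9.35
tool_pos: [496.4, 288.5, -2.5]
tcp_rot: [3.142, 0.0, -3.141]
contact_force: [0.1, -1.2, 1.6]
grip_width: 20.4
finger_force: 30.0
```

Held securely (20.4 mm, 30 N). So the real tips are about 34 mm short of the reported TCP. A 200 g knob grip on the counter is at TCP z ≈ −2, and a 100 g one at about −6. Lift and carry it over the tray.

>>> {"method": "servo_tool", "body": {"deltas": [[[0,0,-0.02],[0,0,0]],[[0,0,-0.03],[0,0,0]],[[0,0,-0.035],[0,0,0]],[[0,0,-0.035],[0,0,0]],[[0,-0.02,-0.033],[0,0,0]],[[-0.002,-0.034,0],[0,0,0]],[[-0.002,-0.035,0],[0,0,0]],[[-0.002,-0.035,0],[0,0,0]],[[-0.002,-0.035,0],[0,0,0]],[[-0.002,-0.035,0],[0,0,0]],[[-0.002,-0.035,0],[0,0,0]],[[-0.002,-0.035,0],[0,0,0]],[[-0.002,-0.037,0],[0,0,0]],[[0,0,0],[0,0,-5.4]],[[0,0,0],[0,0,0]]]}}

```text
time: 11.22
tool_pos: [512.0, -12.7, 150.1]
tcp_rot: [3.141, -0.001, -3.049]
contact_force: [-0.5, -0.1, -2.7]
grip_width: 20.1
finger_force: 30.0
```

```bash
python3 - <<'E'
from h import *
o=bot.get_obs(); print(o["time"],np.round(o["tool_pos"],1),np.round(o["tcp_rot"],3))
im,m=cap("wrist"); cv2.imwrite("pics/w4.png",im[:,:,::-1]); np.savez("w4",im=im,**m)
h=hsv(im); y=(h[:,:,0]>18)&(h[:,:,0]<34)&(h[:,:,1]>150)&(h[:,:,2]>60)
for c,s in blobs(y,50): print("y",c.round(1),s,onz(m,c,88).round(1))
r=((h[:,:,0]<6)|(h[:,:,0]>174))&(h[:,:,1]>150)&(h[:,:,2]>90)
for c,s in blobs(r,30): print("r",c.round(1),s,onz(m,c,52).round(1))
E
```

```text
11.225 [512.  -12.7 150.1] [ 3.141e+00 -1.000e-03 -3.049e+00]
y [428.6 168.4] [418 148  22  43 628] [[475.   66.7  88. ]]
y [ 62.2 170.8] [ 50 150  26  43 911] [[ 503.5 -226.8   88. ]]
y [438.9 333.1] [429 329  21  12  54] [[625.  104.5  88. ]]
y [377.6 334.5] [366 330  25  11  73] [[631.1  48.   88. ]]
r [185.1 146.2] [175 140  21  14 255] [[ 480.3 -139.    52. ]]
```

View pics/w4.png

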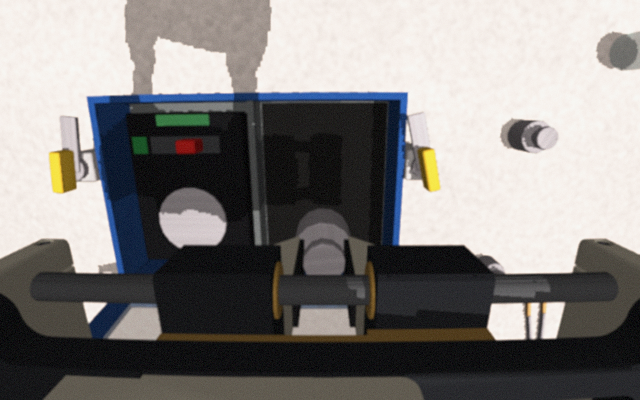

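The wrist view is clear: fins at (428,168) and (62,171), red lock at (185,146), and the tray with the held weight at (322,245). This gives case origin (519.1, −77.1), yaw 5.55°, and tray centre (512.7, −11.4). Place p3 at tray (−62,−26).

>>> {"method": "servo_tool", "body": {"deltas": [[[0.03,-0.012,0],[0,0,0]],[[0.031,-0.013,0],[0,0,0]],[[0,0,0],[0,0,0]],[[0,0,0.03],[0,0,0]],[[0,0,0.03],[0,0,0]],[[0,0,0.03],[0,0,0]],[[0,0,0.025],[0,0,0]],[[0,0,0.015],[0,0,0]],[[0,0,0.01],[0,0,0]],[[0,0,0.004],[0,0,0]],[[0,0,0.001],[0,0,0]],[[0,0,0],[0,0,0]]]}}

```text
time: 12.78
tool_pos: [454.4, -43.2, 5.8]
tcp_rot: [-3.141, 0.001, -3.047]
contact_force: [-0.3, -0.2, -1.5]
grip_width: 20.3
finger_force: 30.0
```

>>> {"method": "servo_tool", "body": {"deltas": [[[0,0,0.001],[0,0,0]],[[0,0,0.001],[0,0,0]],[[0,0,0.001],[0,0,0]],[[0,0,0],[0,0,0]]]}}

```text
time: 13.28
tool_pos: [454.6, -43.5, 3.3]
tcp_rot: [-3.141, 0.001, -3.047]
contact_force: [-1.3, -0.2, 7.5]
grip_width: 20.6
finger_force: 30.0
```

>>> {"method": "servo_tool", "body": {"deltas": [[[0,0,0],[0,0,0]],[[0,0,0],[0,0,0]],[[0,0,0],[0,0,0]],[[0,0,-0.02],[0,0,0]],[[0,0,-0.035],[0,0,0]],[[0,0,-0.035],[0,0,0]],[[0,0,-0.035],[0,0,0]],[[0,0,0],[0,0,0]]], "fingers": 0.33}}

```text
time: 14.28
tool_pos: [455.6, -43.5, 129.6]
tcp_rot: [-3.14, 0.005, -3.047]
contact_force: [0.2, -0.3, -0.1]
grip_width: 30.6
finger_force: 0.0
```

>>> {"method": "servo_tool", "body": {"deltas": [[[-0.001,0.025,0],[0,0,0]],[[-0.001,0.032,0],[0,0,0]],[[-0.001,0.035,0],[0,0,0]],[[-0.001,0.035,0],[0,0,0]],[[-0.001,0.035,0],[0,0,0]],[[-0.002,0.035,0],[0,0,0]],[[-0.002,0.034,0],[0,0,0]],[[0,0,0],[0,0,0]],[[0,0,0],[0,0,0]]], "fingers": 0.6}}

```text
time: 15.4
tool_pos: [440.6, 187.1, 126.5]
tcp_rot: [-3.141, -0.002, -3.047]
contact_force: [-0.4, -0.2, -0.8]
grip_width: 55.3
finger_force: 0.0
```

```bash
python3 - <<'E'
from h import *
o=bot.get_obs(); print(o["time"],np.round(o["tool_pos"],1),np.round(o["tcp_rot"],3))
im,m=cap("wrist"); np.savez("w5",im=im,**m)
t,tm=cap("top"); s,sm=cap("scene")
P=[(442,188,44),(446,365,38),(586,177,38),(567,346,38)]
for i,p in enumerate(P): print(proj(m,p).round(0),proj(tm,p).round(0),proj(sm,p).round(0))
def z(im,c,r,w,S): return cv2.resize(np.pad(im,((w,w),(w,w),(0,0)))[int(r):int(r)+2*w,int(c):int(c)+2*w],(S,S),interpolation=cv2.INTER_CUBIC)
w=(255*(im/255.)**.6).astype(np.uint8)
A=[z(w,*proj(m,P[0])[0],30,260),z(w,*proj(m,P[1])[0],30,260),z(t,*proj(tm,P[2])[0],16,260)]
B=[z(s,*proj(sm,P[2])[0],16,260),z(s,*proj(sm,P[3])[0],16,260),z(t,*proj(tm,P[3])[0],16,260)]
cv2.imwrite("pics/z5.png",np.vstack([np.hstack(A),np.hstack(B)])[:,:,::-1])
E
```

```text
15.4 [440.6 187.1 126.5] [-3.141e+00 -2.000e-03 -3.047e+00]
[[325. 200.]] [[260. 228.]] [[371. 196.]]
[[516. 220.]] [[203. 226.]] [[424. 209.]]
[[300. 334.]] [[266. 184.]] [[359. 233.]]
[[467. 331.]] [[212. 188.]] [[414. 240.]]
```

View pics/z5.png

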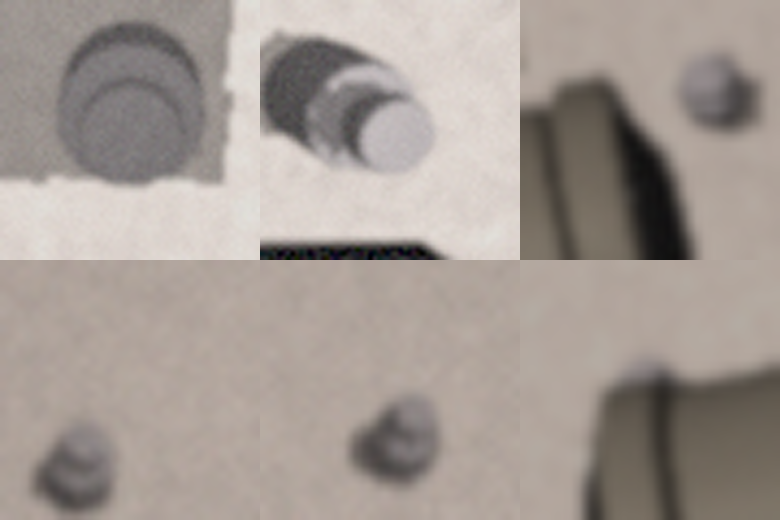

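p5 and p4 sit at their expected pixels. p1 has been knocked about 25 mm aside, toward (601,152). p2 is near (573,351). Grip p5.

>>> {"method": "servo_tool", "body": {"deltas": [[[-0.001,0.001,0.03],[0,0,0]],[[0,0,0.03],[0,0,0]],[[0,0,0.03],[0,0,0]],[[0,0,0.025],[0,0,0]],[[0,0,0.014],[0,0,0]],[[0,0,0],[0,0,0]]]}}

```text
time: 16.3
tool_pos: [441.7, 188.3, -2.1]
tcp_rot: [-3.141, -0.002, -3.048]
contact_force: [0.4, 0.7, 0.3]
grip_width: 54.6
finger_force: 0.0
```

>>> {"method": "servo_tool", "body": {"deltas": [[[0,0,0],[0,0,0]],[[0,0,0],[0,0,0]],[[0,0,0],[0,0,0]],[[0,0,0],[0,0,0]],[[0,0,0],[0,0,0]]], "fingers": 0.08}}

```text
time: 16.92
tool_pos: [442.3, 188.8, -1.3]
tcp_rot: [3.142, 0.001, -3.047]
contact_force: [0.8, -1.0, 2.9]
grip_width: 20.2
finger_force: 30.0
```

```bash
python3 - <<'E'
from h import *
sm={k:np.asarray(v,float) for k,v in bot.camera_model("scene").items()}; tm={k:np.asarray(v,float) for k,v in bot.camera_model("top").items()}
k=32/260
print("p1",onz(sm,np.array([359,233])+[-48*k,55*k],38).round(1),onz(tm,np.array([266,184])+[65*k,-40*k],38).round(1),"p2",onz(sm,np.array([414,240])+[20*k,22*k],38).round(1))
E
```

```text
p1 [[615.7 164.6  38. ]] [[601.1 151.4  38. ]] p2 [[576.  354.4  38. ]]
```

>>> {"method": "servo_tool", "body": {"deltas": [[[0,0,-0.03],[0,0,0]],[[0,0,-0.035],[0,0,0]],[[0,0,-0.035],[0,0,0]],[[0,0,-0.03],[0,0,0]],[[-0.008,-0.025,0],[0,0,0]],[[-0.011,-0.03,0],[0,0,0]],[[-0.011,-0.03,0],[0,0,0]],[[-0.011,-0.03,0],[0,0,0]],[[-0.011,-0.03,0],[0,0,0]],[[-0.011,-0.03,0],[0,0,0]],[[-0.011,-0.029,0],[0,0,0]],[[-0.0136,-0.0277,0],[0,0,0]],[[0,0,0],[0,0,0]]]}}

```text
time: 18.55
tool_pos: [551.5, -35.2, 127.7]
tcp_rot: [3.141, -0.001, -3.05]
contact_force: [-0.6, 1.0, -2.3]
grip_width: 20.3
finger_force: 30.0
```

>>> {"method": "servo_tool", "body": {"deltas": [[[0,0,0.03],[0,0,0]],[[0,0,0.03],[0,0,0]],[[0,0,0.03],[0,0,0]],[[0,0,0.02],[0,0,0]],[[0,0,0.01],[0,0,0]],[[0,0,0.001],[0,0,0]],[[0,0,0.001],[0,0,0]],[[0,0,0],[0,0,0]]]}}

```text
time: 19.55
tool_pos: [551.6, -33.6, 7.2]
tcp_rot: [-3.141, 0.001, -3.047]
contact_force: [0.0, 0.0, -2.4]
grip_width: 20.8
finger_force: 30.0
```

>>> {"method": "servo_tool", "body": {"deltas": [[[0,0,0.001],[0,0,0]],[[0,0,0.001],[0,0,0]],[[0,0,0.001],[0,0,0]],[[0,0,0.001],[0,0,0]],[[0,0,0],[0,0,0]]]}}

```text
time: 20.18
tool_pos: [552.1, -34.1, 4.5]
tcp_rot: [-3.14, 0.003, -3.047]
contact_force: [-4.0, -0.9, 14.7]
grip_width: 20.9
finger_force: 30.0
```

>>> {"method": "servo_tool", "body": {"deltas": [[[0,0,0],[0,0,0]],[[0,0,0],[0,0,0]],[[0,0,0],[0,0,0]],[[0,0,-0.02],[0,0,0]],[[0,0,-0.035],[0,0,0]],[[0,0,-0.035],[0,0,0]],[[0,0,-0.035],[0,0,0]],[[0,0,0],[0,0,0]]], "fingers": 0.33}}

```text
time: 21.18
tool_pos: [552.9, -33.9, 130.0]
tcp_rot: [-3.14, 0.005, -3.047]
contact_force: [0.4, -0.3, -0.3]
grip_width: 30.5
finger_force: 0.0
```

>>> {"method": "servo_tool", "body": {"deltas": [[[0.005,0.025,0],[0,0,0]],[[0.006,0.035,0],[0,0,0]],[[0.006,0.037,0],[0,0,0]],[[0.006,0.037,0],[0,0,0]],[[0.006,0.037,0],[0,0,0]],[[0.006,0.037,0],[0,0,0]],[[0.006,0.037,0],[0,0,0]],[[0.006,0.037,0],[0,0,0]],[[0.006,0.037,0],[0,0,0]],[[0.006,0.037,0],[0,0,0]],[[0.006,0.032,0],[0,0,0]],[[0.003,0.02,0],[0,0,0]],[[0,0,0],[0,0,0]],[[0,0,0],[0,0,0]]], "fingers": 0.6}}

```text
time: 22.92
tool_pos: [445.1, 365.2, 127.0]
tcp_rot: [-3.141, -0.001, -3.048]
contact_force: [-0.1, -1.0, 0.3]
grip_width: 55.2
finger_force: 0.0
```

>>> {"method": "servo_tool", "body": {"deltas": [[[-0.001,0.001,0.03],[0,0,0]],[[0,0,0.03],[0,0,0]],[[0,0,0.03],[0,0,0]],[[0,0,0.025],[0,0,0]],[[0,0,0.018],[0,0,0]],[[0,0,0],[0,0,0]]]}}

```text
time: 23.68
tool_pos: [445.5, 365.5, -6.7]
tcp_rot: [-3.14, -0.003, -3.049]
contact_force: [-0.7, -0.1, 0.0]
grip_width: 54.7
finger_force: 0.0
```

>>> {"method": "servo_tool", "body": {"deltas": [[[0,0,0],[0,0,0]],[[0,0,0],[0,0,0]],[[0,0,0],[0,0,0]],[[0,0,0],[0,0,0]],[[0,0,0],[0,0,0]]], "fingers": 0.08}}

```text
time: 24.3
tool_pos: [446.0, 367.3, -5.3]
tcp_rot: [3.141, 0.0, -3.047]
contact_force: [0.3, -0.5, 1.4]
grip_width: 16.2
finger_force: 30.0
```

>>> {"method": "servo_tool", "body": {"deltas": [[[0,0,-0.03],[0,0,0]],[[0,0,-0.035],[0,0,0]],[[0,0,-0.035],[0,0,0]],[[0,0,-0.03],[0,0,0]],[[0,-0.025,0],[0,0,0]],[[0,-0.035,0],[0,0,0]],[[0,-0.037,0],[0,0,0]],[[0,-0.037,0],[0,0,0]],[[0,-0.037,0],[0,0,0]],[[0,-0.037,0],[0,0,0]],[[0,-0.037,0],[0,0,0]],[[0,-0.037,0],[0,0,0]],[[-0.001,-0.037,0],[0,0,0]],[[-0.001,-0.037,0],[0,0,0]],[[-0.001,-0.032,0],[0,0,0]],[[-0.0005,-0.021,0],[0,0,0]],[[0,0,0],[0,0,0]]]}}

```text
time: 26.42
tool_pos: [487.9, -40.7, 124.2]
tcp_rot: [3.141, -0.0, -3.049]
contact_force: [-0.1, -0.7, -0.2]
grip_width: 16.0
finger_force: 30.0
```

>>> {"method": "servo_tool", "body": {"deltas": [[[0,0,0.03],[0,0,0]],[[0,0,0.03],[0,0,0]],[[0,0,0.03],[0,0,0]],[[0,0,0.02],[0,0,0]],[[0,0,0.009],[0,0,0]],[[0,0,0.001],[0,0,0]],[[0,0,0.001],[0,0,0]],[[0,0,0],[0,0,0]]]}}

```text
time: 27.42
tool_pos: [488.4, -39.6, 4.1]
tcp_rot: [-3.141, 0.001, -3.047]
contact_force: [0.9, -0.4, -0.8]
grip_width: 16.3
finger_force: 30.0
```

>>> {"method": "servo_tool", "body": {"deltas": [[[0,0,0.0015],[0,0,0]],[[0,0,0.001],[0,0,0]],[[0,0,0.001],[0,0,0]],[[0,0,0.0005],[0,0,0]],[[0,0,0],[0,0,0]]]}}

```text
time: 28.05
tool_pos: [488.7, -39.9, 0.4]
tcp_rot: [-3.141, 0.002, -3.047]
contact_force: [-1.6, -0.1, 9.1]
grip_width: 15.8
finger_force: 30.0
```

>>> {"method": "servo_tool", "body": {"deltas": [[[0,0,0],[0,0,0]],[[0,0,0],[0,0,0]],[[0,0,0],[0,0,0]],[[0,0,-0.02],[0,0,0]],[[0,0,-0.035],[0,0,0]],[[0,0,-0.035],[0,0,0]],[[0,0,-0.035],[0,0,0]],[[0,0,0],[0,0,0]]], "fingers": 0.28}}

```text
time: 29.05
tool_pos: [489.6, -39.9, 126.7]
tcp_rot: [-3.14, 0.005, -3.047]
contact_force: [0.8, 0.2, -0.6]
grip_width: 26.1
finger_force: 0.0
```

>>> {"method": "servo_tool", "body": {"deltas": [[[-0.006,0.02,0],[0,0,0]],[[-0.01,0.033,0],[0,0,0]],[[-0.011,0.035,0],[0,0,0]],[[-0.011,0.035,0],[0,0,0]],[[-0.011,0.035,0],[0,0,0]],[[-0.011,0.035,0],[0,0,0]],[[-0.011,0.035,0],[0,0,0]],[[-0.011,0.035,0],[0,0,0]],[[-0.011,0.035,0],[0,0,0]],[[-0.011,0.034,0],[0,0,0]],[[-0.009,0.03,0],[0,0,0]],[[-0.0055,0.02,0],[0,0,0]],[[0,0,0],[0,0,0]],[[0,0,0],[0,0,0]]], "fingers": 0.6}}

```text
time: 30.8
tool_pos: [569.4, 350.9, 123.3]
tcp_rot: [-3.141, -0.002, -3.047]
contact_force: [0.3, 0.3, 0.2]
grip_width: 55.4
finger_force: 0.0
```

```bash
cat > wl.py <<'E'
from h import *
import sys
o=bot.get_obs(); p=o["tool_pos"]; im,m=cap("wrist"); np.savez("wl",im=im,**m)
print(o["time"],np.round(p,1))
g=cv2.medianBlur(cv2.cvtColor(im,cv2.COLOR_RGB2GRAY),3); c0=proj(m,[p[0],p[1],38])[0]; print("expect",c0.round(1))
x0,y0=int(c0[0])-60,int(c0[1])-60; sub=cv2.resize(g[y0:y0+105,x0:x0+120],None,fx=4,fy=4,interpolation=cv2.INTER_CUBIC)
C=cv2.HoughCircles(sub,cv2.HOUGH_GRADIENT,1.5,30,param1=80,param2=25,minRadius=26,maxRadius=64)
if C is not None:
    for u,v,r in C[0][:6]: q=(u/4+x0,v/4+y0); print(np.round(q,1),round(r/4,1),onz(m,q,38).round(1))
E
python3 wl.py; python3 - <<'E'
import numpy as np,cv2
im=np.load("wl.npz")["im"]; cv2.imwrite("pics/w6.png",im[:,:,::-1])
E
```

```text
30.8 [569.4 350.9 123.3]
expect [323.9 197.3]
```

View pics/w6.png

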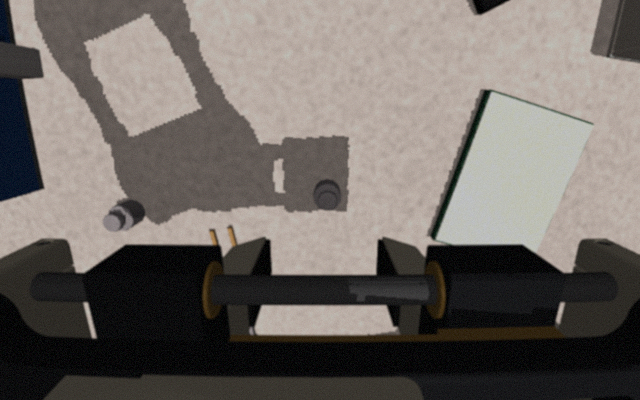

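The wrist view shows p2's knob at (327,199), right under the tool, and p1 at (116,220). Grip p2.

>>> {"method": "servo_tool", "body": {"deltas": [[[-0.002,0.003,0.03],[0,0,0]],[[0,0,0.03],[0,0,0]],[[0,0,0.03],[0,0,0]],[[0,0,0.022],[0,0,0]],[[0,0,0.017],[0,0,0]],[[0,0,0],[0,0,0]]]}}

```text
time: 31.6
tool_pos: [570.8, 354.1, -5.7]
tcp_rot: [-3.141, -0.002, -3.048]
contact_force: [-0.5, 0.7, -0.6]
grip_width: 55.0
finger_force: 0.0
```

>>> {"method": "servo_tool", "body": {"deltas": [[[0,0,0],[0,0,0]],[[0,0,0],[0,0,0]],[[0,0,0],[0,0,0]],[[0,0,0],[0,0,0]],[[0,0,0],[0,0,0]]], "fingers": 0.08}}

```text
time: 32.22
tool_pos: [571.7, 355.1, -4.3]
tcp_rot: [3.141, 0.0, -3.047]
contact_force: [-0.1, -1.2, 2.5]
grip_width: 16.0
finger_force: 30.0
```

```bash
python3 - <<'E'
from h import *
d=dict(np.load("wl.npz")); print(onz(d,[(116,220),(327,199)],38).round(1))
E
```

```text
[[608.5 164.1  38. ]
 [570.7 353.8  38. ]]
```

>>> {"method": "servo_tool", "body": {"deltas": [[[0,0,-0.03],[0,0,0]],[[0,0,-0.035],[0,0,0]],[[0,0,-0.035],[0,0,0]],[[0,0,-0.03],[0,0,0]],[[0.005,-0.02,0],[0,0,0]],[[0.008,-0.033,0],[0,0,0]],[[0.008,-0.035,0],[0,0,0]],[[0.008,-0.035,0],[0,0,0]],[[0.008,-0.035,0],[0,0,0]],[[0.008,-0.036,0],[0,0,0]],[[0.008,-0.036,0],[0,0,0]],[[0.008,-0.036,0],[0,0,0]],[[0.008,-0.036,0],[0,0,0]],[[0.008,-0.034,0],[0,0,0]],[[0.007,-0.03,0],[0,0,0]],[[0.005,-0.0195,0],[0,0,0]],[[0,0,0],[0,0,0]]]}}

```text
time: 34.35
tool_pos: [519.1, -38.2, 125.3]
tcp_rot: [3.141, -0.0, -3.049]
contact_force: [0.4, 0.1, -1.9]
grip_width: 16.1
finger_force: 30.0
```

>>> {"method": "servo_tool", "body": {"deltas": [[[0,0,0.03],[0,0,0]],[[0,0,0.03],[0,0,0]],[[0,0,0.03],[0,0,0]],[[0,0,0.02],[0,0,0]],[[0,0,0.011],[0,0,0]],[[0,0,0.001],[0,0,0]],[[0,0,0.001],[0,0,0]],[[0,0,0],[0,0,0]]]}}

```text
time: 35.35
tool_pos: [519.9, -37.2, 3.1]
tcp_rot: [-3.141, 0.001, -3.047]
contact_force: [0.6, -0.5, -1.5]
grip_width: 16.0
finger_force: 30.0
```

>>> {"method": "servo_tool", "body": {"deltas": [[[0,0,0.001],[0,0,0]],[[0,0,0.001],[0,0,0]],[[0,0,0.0005],[0,0,0]],[[0,0,0],[0,0,0]]]}}

```text
time: 35.85
tool_pos: [520.3, -37.5, 1.4]
tcp_rot: [-3.141, 0.002, -3.047]
contact_force: [-2.1, -0.7, 11.1]
grip_width: 15.6
finger_force: 30.0
```

>>> {"method": "servo_tool", "body": {"deltas": [[[0,0,0],[0,0,0]],[[0,0,0],[0,0,0]],[[0,0,0],[0,0,0]],[[0,0,-0.02],[0,0,0]],[[0,0,-0.035],[0,0,0]],[[0,0,-0.035],[0,0,0]],[[0,0,-0.035],[0,0,0]],[[0,0,0],[0,0,0]]], "fingers": 0.28}}

```text
time: 36.85
tool_pos: [521.0, -37.4, 127.3]
tcp_rot: [-3.14, 0.005, -3.047]
contact_force: [-1.0, -0.1, -0.8]
grip_width: 25.7
finger_force: 0.0
```

>>> {"method": "servo_tool", "body": {"deltas": [[[0,0.025,0],[0,0,0]],[[0,0.035,0],[0,0,0]],[[0,0.035,0],[0,0,0]],[[0,0.035,0],[0,0,0]],[[0,0.035,0],[0,0,0]],[[0,0.03,0],[0,0,0]],[[0,0,0],[0,0,10]],[[0,0,0],[0,0,10]],[[0,0,0],[0,0,10]],[[0,0,0],[0,0,10]],[[0,0,0],[0,0,10]],[[0,0,0],[0,0,10]],[[0,0,0],[0,0,10]],[[0,0,0],[0,0,10]],[[0,0,0],[0,0,10]],[[0,0,0],[0,0,0]]], "fingers": 0.6}}

```text
time: 38.85
tool_pos: [500.2, 156.9, 123.7]
tcp_rot: [-3.139, 0.0, 1.667]
contact_force: [0.4, -0.4, 0.2]
grip_width: 55.2
finger_force: 0.0
```

```bash
python3 -c "
from h import *
go([609,164.5,-6])"
```

```text
shift [-0.0029  0.1093  0.1295] turn [0 0 0]
```

>>> {"method": "servo_tool", "body": {"deltas": [[[-0.001,0.025,0],[0,0,0]],[[-0.001,0.03,0],[0,0,0]],[[-0.001,0.03,0],[0,0,0]],[[0,0.0245,0],[0,0,0]],[[0,0,0.03],[0,0,0]],[[0,0,0.03],[0,0,0]],[[0,0,0.03],[0,0,0]],[[0,0,0.022],[0,0,0]],[[0,0,0.017],[0,0,0]],[[0,0,0],[0,0,0]]]}}

```text
time: 40.1
tool_pos: [609.1, 164.2, -5.7]
tcp_rot: [-3.138, 0.0, 1.667]
contact_force: [0.5, 0.7, 1.1]
grip_width: 55.3
finger_force: 0.0
```

>>> {"method": "servo_tool", "body": {"deltas": [[[0,0,0],[0,0,0]],[[0,0,0],[0,0,0]],[[0,0,0],[0,0,0]],[[0,0,0],[0,0,0]],[[0,0,0],[0,0,0]]], "fingers": 0.08}}

```text
time: 40.72
tool_pos: [610.5, 164.4, -3.7]
tcp_rot: [3.141, -0.0, 1.665]
contact_force: [1.0, -0.1, 1.6]
grip_width: 15.7
finger_force: 30.0
```

```bash
python3 -c "
from h import *
C=np.array([519.1,-77.1]);a=np.radians(5.55);Rm=np.array([[np.cos(a),-np.sin(a)],[np.sin(a),np.cos(a)]])
q=C+Rm@[-20,66+26];print(q)
go([*q,1])"
```

```text
[490.29603504  12.53443313]
shift [-0.1399 -0.134  -0.0048] turn [0 0 0]
```

>>> {"method": "servo_tool", "body": {"deltas": [[[0,0,-0.03],[0,0,0]],[[0,0,-0.035],[0,0,0]],[[0,0,-0.035],[0,0,0]],[[0,0,-0.03],[0,0,0]],[[0,-0.03,0],[0,0,0]],[[0,-0.036,0],[0,0,0]],[[0,-0.036,0],[0,0,0]],[[0,-0.032,0],[0,0,0]],[[-0.025,0,0],[0,0,0]],[[-0.033,0,0],[0,0,0]],[[-0.033,0,0],[0,0,0]],[[-0.029,0,0],[0,0,0]],[[-0.02,0,0],[0,0,0]],[[0,0,0],[0,0,0]]]}}

```text
time: 42.48
tool_pos: [490.0, 11.3, 125.8]
tcp_rot: [-3.141, -0.0, 1.663]
contact_force: [-0.2, 0.4, -0.9]
grip_width: 15.8
finger_force: 30.0
```

>>> {"method": "servo_tool", "body": {"deltas": [[[0,0,0.03],[0,0,0]],[[0,0,0.03],[0,0,0]],[[0,0,0.03],[0,0,0]],[[0,0,0.02],[0,0,0]],[[0,0,0.011],[0,0,0]],[[0,0,0.001],[0,0,0]],[[0,0,0.001],[0,0,0]],[[0,0,0],[0,0,0]]]}}

```text
time: 43.48
tool_pos: [490.5, 12.3, 3.6]
tcp_rot: [3.14, 0.0, 1.665]
contact_force: [-0.1, -0.2, -0.4]
grip_width: 16.1
finger_force: 30.0
```

>>> {"method": "servo_tool", "body": {"deltas": [[[0,0,0.001],[0,0,0]],[[0,0,0.001],[0,0,0]],[[0,0,0.001],[0,0,0]],[[0,0,0],[0,0,0]]]}}

```text
time: 43.98
tool_pos: [491.3, 12.3, 1.8]
tcp_rot: [3.138, 0.001, 1.665]
contact_force: [-2.2, 1.3, 15.6]
grip_width: 16.0
finger_force: 30.0
```

>>> {"method": "servo_tool", "body": {"deltas": [[[0,0,0],[0,0,0]],[[0,0,0],[0,0,0]],[[0,0,0],[0,0,0]],[[0,0,-0.02],[0,0,0]],[[0,0,-0.035],[0,0,0]],[[0,0,-0.035],[0,0,0]],[[0,0,-0.035],[0,0,0]],[[-0.025,-0.004,0],[0,0,0]],[[-0.035,-0.005,0],[0,0,0]],[[-0.035,-0.005,0],[0,0,0]],[[-0.032,-0.005,0],[0,0,0]],[[-0.0225,-0.005,0],[0,0,0]],[[0,0,0],[0,0,0]]], "fingers": 0.28}}

```text
time: 45.6
tool_pos: [479.9, -140.0, 124.6]
tcp_rot: [-3.141, -0.0, 1.663]
contact_force: [0.7, 0.2, -0.6]
grip_width: 25.7
finger_force: 0.0
```

```bash
python3 - <<'E'
from h import *
go([480.3,-139,4])
im,m=cap("wrist"); h=hsv(im); r=((h[:,:,0]<6)|(h[:,:,0]>174))&(h[:,:,1]>150)&(h[:,:,2]>70)
for c,s in blobs(r,30): print("r",c.round(1),s,onz(m,c,52).round(1))
cv2.imwrite("pics/w7.png",im[:,:,::-1])
E
```

```text
shift [0.0009 0.0006 0.1206] turn [0 0 0]
r [324.5 197.2] [318 185  14  25 340] [[ 480.3 -136.9   52. ]]
```

View pics/w7.png

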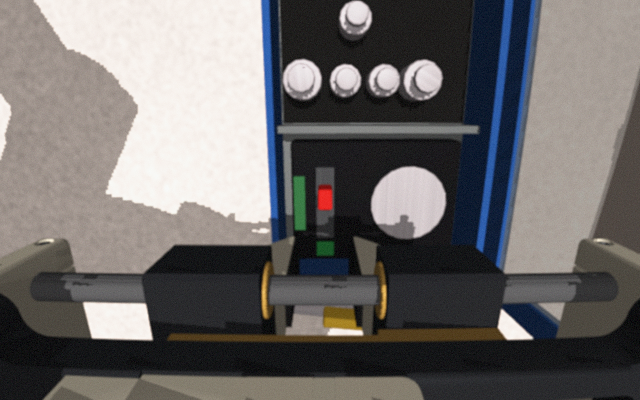

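All five weights stand upright in the tray (rows 20–80), and the red grip is at (325,197) under the tool. Grip the lock and slide it.

>>> {"method": "servo_tool", "body": {"deltas": [[[0.001,0,0.03],[0,0,0]],[[0,0,0.03],[0,0,0]],[[0,0,0.03],[0,0,0]],[[0,0,0.02],[0,0,0]],[[0,0,0.0095],[0,0,0]],[[0,0,0],[0,0,0]]]}}

```text
time: 46.4
tool_pos: [480.0, -137.1, 5.2]
tcp_rot: [-3.141, -0.001, 1.666]
contact_force: [0.3, -0.4, -0.5]
grip_width: 25.3
finger_force: 0.0
```

>>> {"method": "servo_tool", "body": {"deltas": [[[0,0,0],[0,0,0]],[[0,0,0],[0,0,0]],[[0,0,0],[0,0,0]],[[0,0,0],[0,0,0]]], "fingers": 0.05}}

```text
time: 46.9
tool_pos: [480.7, -137.9, 6.2]
tcp_rot: [3.14, 0.001, 1.665]
contact_force: [-0.1, 1.6, 5.6]
grip_width: 11.9
finger_force: 30.0
```

>>> {"method": "servo_tool", "body": {"deltas": [[[-0.004,0,0],[0,0,0]],[[-0.007,0,0],[0,0,0]],[[-0.008,0,0],[0,0,0]],[[-0.008,0,0],[0,0,0]],[[-0.006,0,0],[0,0,0]],[[-0.004,0,0],[0,0,0]],[[-0.002,0,0],[0,0,0]],[[0,0,0],[0,0,0]]]}}

```text
time: 47.9
tool_pos: [483.3, -167.8, 6.0]
tcp_rot: [-3.141, -0.013, 1.663]
contact_force: [6.1, 39.3, 17.6]
grip_width: 11.9
finger_force: 30.0
```

>>> {"method": "servo_tool", "body": {"deltas": [[[-0.002,0,0],[0,0,0]],[[-0.002,0,0],[0,0,0]],[[0,0,0],[0,0,0]],[[0,0,0],[0,0,0]]]}}

```text
time: 48.4
tool_pos: [483.6, -171.2, 5.3]
tcp_rot: [-3.14, -0.014, 1.664]
contact_force: [7.9, 39.9, 11.7]
grip_width: 11.6
finger_force: 30.0
```

```bash
python3 - <<'E'
from h import *
for n in ("top","scene"):
    im,m=cap(n); h=hsv(im); r=((h[:,:,0]<6)|(h[:,:,0]>174))&(h[:,:,1]>150)&(h[:,:,2]>70)
    for c,s in blobs(r,3): print("r",n,c.round(1),s,onz(m,c,50).round(1))
E
```

>>> {"method": "servo_tool", "body": {"deltas": [[[0,0,0],[0,0,0]],[[0,0,0],[0,0,0]],[[0,0,-0.02],[0,0,0]],[[0,0,-0.03],[0,0,0]],[[0,0,-0.03],[0,0,0]],[[0,0,-0.03],[0,0,0]],[[0,0,0],[0,0,0]]], "fingers": 0.3}}

```text
time: 49.38
tool_pos: [485.3, -182.1, 117.5]
tcp_rot: [3.138, 0.003, 1.664]
contact_force: [0.2, 0.4, 0.1]
grip_width: 27.8
finger_force: 0.0
```

```bash
cat > red.py <<'E'
from h import *
o=bot.get_obs(); print(o["time"],o["tool_pos"].round(1) if hasattr(o["tool_pos"],"round") else o["tool_pos"])
im,m=cap("wrist"); h=hsv(im); r=((h[:,:,0]<6)|(h[:,:,0]>174))&(h[:,:,1]>150)&(h[:,:,2]>70)
for c,s in blobs(r,30): print("r",c.round(1),s,onz(m,c,52).round(1))
g=(h[:,:,0]>45)&(h[:,:,0]<90)&(h[:,:,1]>120)&(h[:,:,2]>40)
for c,s in blobs(g,20): print("g",c.round(1),s,onz(m,c,31).round(1), onz(m,[(c[0],s[1]),(c[0],s[1]+s[3])],31).round(1).tolist())
E
python3 red.py
```

```text
49.375 [ 485.3 -182.1  117.5]
r [322.6 184.4] [315 171  16  27 401] [[ 483.3 -166.9   52. ]]
g [295.4 157.9] [289 128  14  59 630] [[ 458.6 -150.8   31. ]] [[456.8, -125.9, 31.0], [460.4, -176.1, 31.0]]
g [322.6 206.8] [313 198  21  18 344] [[ 485.6 -191.8   31. ]] [[484.9, -183.8, 31.0], [486.4, -200.4, 31.0]]
```

The lock moved 30 mm and then the grip slipped at about 40 N. I'll push it from behind with the fingers shut.

>>> {"method": "servo_tool", "body": {"deltas": [[[0.02,0,0],[0,0,0]],[[0.022,0,0],[0,0,0]],[[0,0,0],[0,0,0]],[[0,0,0.03],[0,0,0]],[[0,0,0.03],[0,0,0]],[[0,0,0.03],[0,0,0]],[[0,0,0.02],[0,0,0]],[[0,0,0.002],[0,0,0]],[[0,0,0],[0,0,0]]], "fingers": 0.0}}

```text
time: 50.55
tool_pos: [480.4, -138.9, 3.6]
tcp_rot: [3.141, -0.0, 1.665]
contact_force: [0.1, 1.1, 0.5]
grip_width: 0.8
finger_force: 0.0
```

>>> {"method": "servo_tool", "body": {"deltas": [[[-0.005,0,0],[0,0,0]],[[-0.005,0,0],[0,0,0]],[[-0.005,0,0],[0,0,0]],[[-0.004,0,0],[0,0,0]],[[-0.004,0,0],[0,0,0]],[[-0.003,0,0],[0,0,0]],[[0,0,0],[0,0,0]]]}}

```text
time: 51.42
tool_pos: [481.0, -148.5, 4.2]
tcp_rot: [-3.139, -0.024, 1.662]
contact_force: [9.3, 73.2, 25.7]
grip_width: 0.6
finger_force: 36.6
```

At 73 N the grip does not move, so it is at the end stop: 30 mm of travel, having started about 10 mm along. Back off and plan the lid swing.

>>> {"method": "servo_tool", "body": {"deltas": [[[0.015,0,0],[0,0,0]],[[0.015,0,0],[0,0,0]],[[0,0,-0.03],[0,0,0]],[[0,0,-0.04],[0,0,0]],[[0,0,-0.045],[0,0,0]],[[0,0,-0.045],[0,0,0]],[[0,0,-0.045],[0,0,0]],[[0,0,-0.045],[0,0,0]],[[0,0,0],[0,0,0]]]}}

```text
time: 52.55
tool_pos: [481.4, -136.3, 257.2]
tcp_rot: [3.135, 0.004, 1.664]
contact_force: [0.6, 0.4, -0.2]
grip_width: 0.3
finger_force: 0.0
```

```bash
cat > case.py <<'E'
from h import *
C=np.array([519.1,-77.1]);a=np.radians(5.55);Rm=np.array([[np.cos(a),-np.sin(a)],[np.sin(a),np.cos(a)]])
def wc(x,y): return C+Rm@np.array([x,y])
def cw(P): return (np.array(P)[...,:2]-C)@Rm
E
python3 red.py; python3 - <<'E'
from case import *
tm={k:np.asarray(v,float) for k,v in bot.camera_model("top").items()}
q=np.array([(398,85),(712,65),(555,68),(412,165),(685,147)])/3.3+[180,130]
for z in (225,235,240,250): print(z,cw(onz(tm,q[:3],z)).round(0).tolist())
print(cw(onz(tm,q[3:],64)).round(0))
p=wc(160,0); print(p); go([*p,260])
H=35; w=19; r=165
pts=[]
for th in np.radians([105,95,85,75,65,55,45,35,25,15,8,3,0]):
    x=90-r*np.cos(th)+8*np.sin(th)+w; z=60+r*np.sin(th)+8*np.cos(th)-H; pts.append((x,z))
pts=np.array(pts); print(pts.round(0).tolist()); print(np.diff(pts,axis=0).round(1).tolist())
E
```

```text
52.55 [ 481.4 -136.3  257.2]
r [321.6 195.3] [317 187  11  17 165] [[ 483.2 -166.6   52. ]]
g [303.9 176.9] [300 158   9  39 288] [[ 458.7 -149.7   31. ]] [[456.8, -125.2, 31.0], [460.8, -176.5, 31.0]]
g [321.7 209.7] [315 205  14  11 142] [[ 485.7 -191.8   31. ]] [[485.1, -185.3, 31.0], [486.5, -200.5, 31.0]]
225 [[118.0, 129.0], [116.0, -137.0], [123.0, -4.0]]
235 [[115.0, 129.0], [113.0, -135.0], [120.0, -3.0]]
240 [[114.0, 129.0], [112.0, -134.0], [119.0, -2.0]]
250 [[111.0, 129.0], [109.0, -132.0], [116.0, -1.0]]
[[  87.  122.]
 [  86. -137.]]
[678.34994851 -61.62570193]
shift [ 0.0553  0.2041 -0.0047] turn [0 0 0]
[[159.0, 182.0], [131.0, 189.0], [103.0, 190.0], [74.0, 186.0], [47.0, 178.0], [21.0, 165.0], [-2.0, 147.0], [-22.0, 126.0], [-37.0, 102.0], [-48.0, 75.0], [-53.0, 56.0], [-55.0, 42.0], [-56.0, 33.0]]
[[-28.1, 6.4], [-28.8, 1.4], [-28.6, -3.6], [-27.5, -8.5], [-25.6, -13.2], [-22.9, -17.4], [-19.6, -21.1], [-15.6, -24.2], [-11.1, -26.5], [-5.0, -19.5], [-2.1, -14.3], [-0.6, -8.6]]
```

```bash
python3 - <<'E'
from case import *
tm={k:np.asarray(v,float) for k,v in bot.camera_model("top").items()}
def fins(im,m,vmin,zz=93):
    h=hsv(im); y=((h[:,:,0]>16)&(h[:,:,0]<34)&(h[:,:,1]>140)&(h[:,:,2]>vmin)).astype(np.uint8)
    n,l,s,c=cv2.connectedComponentsWithStats(y)
    for i in range(1,n):
        if s[i][4]<15 or s[i][4]>1500 or c[i][1]>260: continue
        p=np.argwhere(l==i)[:,::-1].astype(float); P=cw(onz(m,p,zz)); e,v=np.linalg.eigh(np.cov(P.T)); d=v[:,1]*np.sign(-v[0,1])
        print(vmin,s[i][:5],"case",P.mean(0).round(1),"tongue angle from -x, deg (+ anticlockwise)",round(np.degrees(np.arctan2(-d[1],-d[0])),1),np.sqrt(e).round(1))
for f in("w1","w4"):
    d=dict(np.load(f+".npz"))
    for v in(60,150,190,215): print(f); fins(d["im"],d,v)
print("top"); fins(cv2.imread("pics/top0.png")[:,:,::-1].copy(),tm,110)
d=np.load("w4.npz")["im"]; c=np.hstack([cv2.resize(d[100:210,30:110],(400,550),interpolation=cv2.INTER_CUBIC),cv2.resize(d[100:210,390:470],(400,550),interpolation=cv2.INTER_CUBIC)]); cv2.imwrite("pics/fin.png",c[:,:,::-1])
E
```

```text
w1
60 [ 97 175  29  39 503] case [-30.6 149.8] tongue angle from -x, deg (+ anticlockwise) 12.1 [4.2 9.6]
w1
w1
w1
w4
60 [418 148  22  43 641] case [-30.7 145.8] tongue angle from -x, deg (+ anticlockwise) 16.4 [3.3 9.7]
60 [ 50 150  26  43 925] case [ -30.8 -143.4] tongue angle from -x, deg (+ anticlockwise) -13.8 [5.6 9.4]
w4
150 [423 149  17  42 475] case [-29.9 147.5] tongue angle from -x, deg (+ anticlockwise) 13.5 [2.5 9.5]
150 [ 50 152  14  41 437] case [ -30.1 -148.7] tongue angle from -x, deg (+ anticlockwise) -7.0 [2.7 9.4]
w4
190 [423 149  17  42 448] case [-29.8 147.7] tongue angle from -x, deg (+ anticlockwise) 13.6 [2.4 9.4]
190 [ 50 152  14  41 403] case [ -29.8 -149. ] tongue angle from -x, deg (+ anticlockwise) -6.3 [2.5 9.3]
w4
215 [424 149  16  42 426] case [-29.8 147.9] tongue angle from -x, deg (+ anticlockwise) 13.5 [2.3 9.3]
215 [ 50 152  13  41 387] case [ -29.8 -149.2] tongue angle from -x, deg (+ anticlockwise) -6.5 [2.4 9.2]
top
110 [  0 172  23   7  79] case [159.1 995. ] tongue angle from -x, deg (+ anticlockwise) 81.3 [ 5.2 18.7]
110 [395 204   4  11  33] case [ -31.5 -148.2] tongue angle from -x, deg (+ anticlockwise) -9.0 [2.8 9.3]
110 [297 212   5  10  31] case [-31.1 147.8] tongue angle from -x, deg (+ anticlockwise) 14.2 [2.6 8.8]
```

View pics/fin.png

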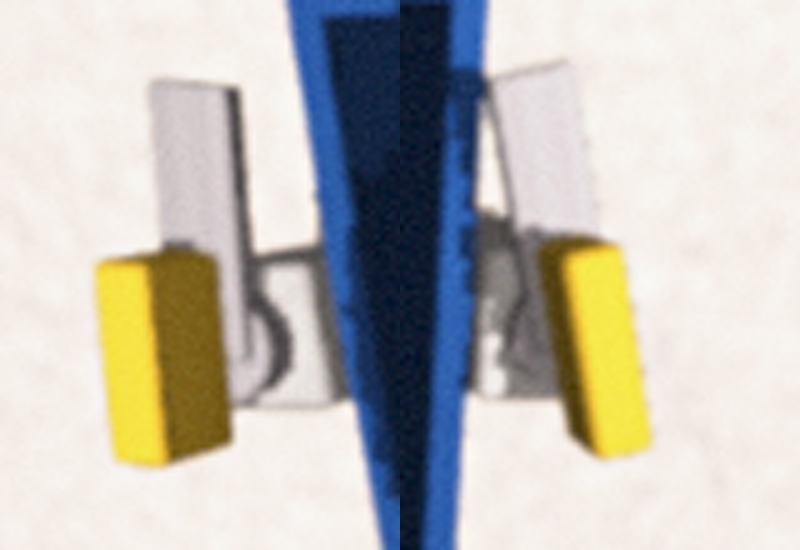

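The fins show the left button partly turned (about 13.5° over the lid's path) and the right about 6.5°. I'll turn both back to 0 before closing the lid, left first.

>>> {"method": "servo_tool", "body": {"deltas": [[[0.03,0.002,0],[0,0,0]],[[0.035,0.002,0],[0,0,0]],[[0.035,0.002,0],[0,0,0]],[[0.035,0.002,0],[0,0,0]],[[0.035,0.002,0],[0,0,0]],[[0.032,0.003,0],[0,0,0]],[[0,0,0],[0,0,9.5]],[[0,0,0],[0,0,9.5]],[[0,0,0],[0,0,9.5]],[[0,0,0],[0,0,9.5]],[[0,0,0],[0,0,9.5]],[[0,0,0],[0,0,9.5]],[[0,0,0],[0,0,9.5]],[[0,0,0],[0,0,9.9]],[[0,0,0.05],[0,0,0]],[[0,0,0.05],[0,0,0]],[[0,0,0.04],[0,0,0]],[[0,0,0],[0,0,0]]], "fingers": 0.4}}

```text
time: 54.85
tool_pos: [470.6, 67.2, 110.0]
tcp_rot: [-3.139, 0.008, 0.331]
contact_force: [0.2, 0.2, 0.1]
grip_width: 36.9
finger_force: 0.0
```

```bash
python3 - <<'E'
from case import *
print(bot.get_obs()["tcp_rot"]); go([*wc(-30,147),47],19)
E
```

```text
[-3.1386347   0.00839037  0.33115943]
shift [0.0044 0.0025 0.063 ] turn [-0.2  0.5 -0. ]
```

>>> {"method": "servo_tool", "body": {"deltas": [[[0.0044,0.0025,0.02],[0,0.5,0]],[[0,0,0.02],[0,0,0]],[[0,0,0.015],[0,0,0]],[[0,0,0.008],[0,0,0]],[[0,0,0],[0,0,0]]]}}

```text
time: 55.48
tool_pos: [479.4, 66.6, 50.9]
tcp_rot: [3.141, -0.009, 0.332]
contact_force: [0.3, 1.0, 0.1]
grip_width: 36.7
finger_force: 0.0
```

>>> {"method": "servo_tool", "body": {"deltas": [[[0,0,0],[0,0,0]],[[0,0,0],[0,0,0]],[[0,0,0],[0,0,0]],[[0,0,0],[0,0,0]],[[0,0,0],[0,0,0]]], "fingers": 0.03}}

```text
time: 56.1
tool_pos: [478.6, 68.7, 50.8]
tcp_rot: [-3.139, -0.009, 0.331]
contact_force: [-1.8, 9.7, 3.5]
grip_width: 9.6
finger_force: 30.0
```

>>> {"method": "servo_tool", "body": {"deltas": [[[0,0,0],[0,0,3.5]],[[0,0,0],[0,0,3.5]],[[0,0,0],[0,0,3.5]],[[0,0,0],[0,0,3]],[[0,0,0],[0,0,1]],[[0,0,0],[0,0,0]]]}}

```text
time: 56.85
tool_pos: [478.7, 68.1, 50.8]
tcp_rot: [-3.137, -0.008, 0.079]
contact_force: [-2.5, 6.7, 3.6]
grip_width: 9.4
finger_force: 30.0
```

```bash
python3 -c "
from h import *
o=bot.get_obs();print(o['moment'],o['tcp_rot'],o['tool_pos'])"
```

```text
[1.12951956 0.49464808 0.168351  ] [-3.13741683 -0.00837896  0.0786117 ] [478.71394958  68.09598122  50.8147314 ]
```

>>> {"method": "servo_tool", "body": {"deltas": [[[0,0,0],[0,0,0]],[[0,0,0],[0,0,0]],[[0,0,0],[0,0,0]],[[0,0,-0.02],[0,0,0]],[[0,0,-0.03],[0,0,0]],[[0,0,-0.03],[0,0,0]],[[0,0,-0.02],[0,0,0]],[[0,0,0],[0,0,0]]], "fingers": 0.4}}

```text
time: 57.85
tool_pos: [479.2, 66.3, 151.6]
tcp_rot: [-3.14, -0.012, 0.079]
contact_force: [0.7, -0.1, -0.6]
grip_width: 36.6
finger_force: 0.0
```

```bash
python3 - <<'E'
from case import *
o=bot.get_obs(); print(o["time"],o["tcp_rot"]); go([*wc(-30,-147),47],-1)
# yellow fin check
im,m=cap("wrist"); h=hsv(im); y=((h[:,:,0]>16)&(h[:,:,0]<34)&(h[:,:,1]>140)&(h[:,:,2]>150))
for c,s in blobs(y,50): print(c.round(0),s,cw(onz(m,c,93)).round(1))
t,tm=cap("top"); h=hsv(t); y=((h[:,:,0]>16)&(h[:,:,0]<34)&(h[:,:,1]>140)&(h[:,:,2]>110))
for c,s in blobs(y,10): print("top",c.round(0),s,cw(onz(tm,c,93)).round(1))
E
```

```text
57.85 [-3.13976559 -0.01176808  0.07861002]
shift [-0.      0.2938  0.1041] turn [-0.1 -0.7  5.5]
[321. 210.] [317 191  10  38 355] [[-28.6 148.3]]
top [ 4. 32.] [ 0 29  9  7 26] [[ 630.2 1038. ]]
top [  8. 175.] [  0 172  21   7  63] [[ 161.4 1003.5]]
top [ 31. 177.] [ 29 173   5   7  13] [[149.2 937.4]]
top [ 20. 176.] [ 18 175   5   4  10] [[153.2 969.8]]
top [ 26. 175.] [ 24 174   5   4  10] [[155.9 952.1]]
top [397. 210.] [395 204   4  11  33] [[ -31.5 -148.2]]
```

>>> {"method": "servo_tool", "body": {"deltas": [[[0,0.024,0],[0,-0.7,0]],[[0,0.035,0],[0,0,0]],[[0,0.035,0],[0,0,0]],[[0,0.035,0],[0,0,0]],[[0,0.035,0],[0,0,0]],[[0,0.035,0],[0,0,0]],[[0,0.035,0],[0,0,0]],[[0,0.035,0],[0,0,0]],[[0,0.025,0],[0,0,0]],[[0,0,0],[0,0,5.5]],[[0,0,0.03],[0,0,0]],[[0,0,0],[0,0,0]]]}}

```text
time: 59.45
tool_pos: [499.2, -225.5, 116.6]
tcp_rot: [-3.136, 0.01, -0.017]
contact_force: [-1.0, 0.7, -0.2]
grip_width: 36.6
finger_force: 0.0
```

```bash
python3 - <<'E'
from case import *
o=bot.get_obs(); print(o["time"],o["tcp_rot"]); go([*wc(-30,-147),48],-1)
im,m=cap("wrist"); h=hsv(im); y=((h[:,:,0]>16)&(h[:,:,0]<34)&(h[:,:,1]>140)&(h[:,:,2]>150))
for c,s in blobs(y,50): print(c.round(0),s,cw(onz(m,c,93)).round(1))
E
```

```text
59.45 [-3.13599382  0.01004778 -0.01736413]
shift [0.005  0.0012 0.0686] turn [-0.3  0.6  0. ]
[328. 211.] [323 189  12  45 520] [[ -28.5 -149.8]]
```

>>> {"method": "servo_tool", "body": {"deltas": [[[0.004,0.002,0.02],[0,0.5,0]],[[0,0,0.02],[0,0,0]],[[0,0,0.018],[0,0,0]],[[0,0,0.009],[0,0,0]],[[0,0,0],[0,0,0]]]}}

```text
time: 60.12
tool_pos: [505.4, -228.4, 52.8]
tcp_rot: [-3.139, -0.005, -0.017]
contact_force: [0.6, -0.7, -0.2]
grip_width: 36.4
finger_force: 0.0
```

>>> {"method": "servo_tool", "body": {"deltas": [[[0,0,0],[0,0,0]],[[0,0,0],[0,0,0]],[[0,0,0],[0,0,0]],[[0,0,0],[0,0,0]],[[0,0,0],[0,0,0]]], "fingers": 0.03}}

```text
time: 60.75
tool_pos: [505.6, -228.8, 53.1]
tcp_rot: [-3.14, -0.005, -0.017]
contact_force: [-0.8, -1.2, 2.6]
grip_width: 8.9
finger_force: 30.0
```

>>> {"method": "servo_tool", "body": {"deltas": [[[0,0,0],[0,0,-3.5]],[[0,0,0],[0,0,-3.5]],[[0,0,0],[0,0,-0.5]],[[0,0,0],[0,0,0]]]}}

```text
time: 61.25
tool_pos: [505.6, -228.7, 53.1]
tcp_rot: [-3.141, -0.006, 0.113]
contact_force: [-0.3, -0.3, 5.2]
grip_width: 9.1
finger_force: 30.1
```

>>> {"method": "servo_tool", "body": {"deltas": [[[0,0,0],[0,0,0]],[[0,0,0],[0,0,0]],[[0,0,0],[0,0,0]],[[0,0,-0.02],[0,0,0]],[[0,0,-0.03],[0,0,0]],[[0,0,-0.04],[0,0,0]],[[0,0,-0.04],[0,0,0]],[[0,0,-0.04],[0,0,0]],[[0,0,-0.04],[0,0,0]],[[0,0,0],[0,0,0]]], "fingers": 0.4}}

```text
time: 62.5
tool_pos: [505.6, -229.6, 265.9]
tcp_rot: [3.139, -0.01, 0.114]
contact_force: [0.2, -0.2, -0.8]
grip_width: 36.5
finger_force: 0.0
```

```bash
python3 - <<'E'
from case import *
o=bot.get_obs(); print(o["time"],o["tcp_rot"]); go([*wc(165,0),262],5.5)
im,m=cap("wrist"); h=hsv(im); y=((h[:,:,0]>16)&(h[:,:,0]<34)&(h[:,:,1]>140)&(h[:,:,2]>150))
for c,s in blobs(y,50): print(c.round(0),s,cw(onz(m,c,93)).round(1))
E
```

```text
62.5 [ 3.13875477 -0.01015912  0.11367059]
shift [ 0.1956 -0.1473  0.0055] turn [ 0.2 -0.6  1. ]
[ 67. 176.] [ 62 162  11  28 189] [[-28.4 147. ]]
[322. 179.] [319 166   7  28 172] [[ -28.7 -149.6]]
```

Both fins are now aligned with the case, so the buttons are open. Next I move behind the lid with the fingers shut.

>>> {"method": "servo_tool", "body": {"deltas": [[[0.02,-0.015,0],[0,0,1]],[[0.025,-0.02,0],[0,0,0]],[[0.025,-0.02,0],[0,0,0]],[[0.025,-0.02,0],[0,0,0]],[[0.025,-0.02,0],[0,0,0]],[[0.025,-0.02,0],[0,0,0]],[[0.025,-0.02,0],[0,0,0]],[[0.025,-0.012,0],[0,0,0]],[[0,0,0],[0,0,0]]], "fingers": 0.0}}

```text
time: 63.68
tool_pos: [684.3, -62.1, 260.6]
tcp_rot: [-3.139, -0.001, 0.098]
contact_force: [-1.0, 0.6, 0.8]
grip_width: 0.3
finger_force: 0.0
```

>>> {"method": "servo_tool", "body": {"deltas": [[[0,0,0.025],[0,0,0]],[[0,0,0.025],[0,0,0]],[[0,0,0.025],[0,0,0]],[[0,0,0],[0,0,0]]]}}

```text
time: 64.18
tool_pos: [682.1, -63.8, 185.7]
tcp_rot: [-3.139, 0.002, 0.095]
contact_force: [-0.6, -0.0, -0.6]
grip_width: 0.2
finger_force: 0.0
```

```bash
python3 - <<'E'
from case import *
o=bot.get_obs(); print(o["time"],o["tcp_rot"],o["tool_pos"],cw(o["tool_pos"]))
H=35; w=9.5; r=165; T=[98,92,85,78,70,62,54,46,38,30,22,15,9,4,0]
th=np.radians(T); p=np.c_[90-r*np.cos(th)+8*np.sin(th)+w, 60+r*np.sin(th)+8*np.cos(th)-H]
print(p.round(0).tolist()); print(np.diff(p,axis=0).round(1).tolist())
E
```

```text
64.175 [-3.13854402e+00  1.52374032e-03  9.54129839e-02] [682.08676216 -63.8018159  185.72792653] [163.50883466  -2.52731629]
[[130.0, 187.0], [113.0, 190.0], [93.0, 190.0], [73.0, 188.0], [51.0, 183.0], [29.0, 174.0], [9.0, 163.0], [-9.0, 149.0], [-26.0, 133.0], [-39.0, 114.0], [-50.0, 94.0], [-58.0, 75.0], [-62.0, 59.0], [-65.0, 44.0], [-66.0, 33.0]]
[[-17.1, 2.3], [-20.2, 0.4], [-20.1, -2.0], [-22.4, -5.3], [-21.5, -8.3], [-20.1, -11.3], [-18.4, -13.9], [-16.2, -16.4], [-13.8, -18.5], [-11.1, -20.2], [-7.3, -18.8], [-4.4, -16.7], [-2.3, -14.2], [-1.0, -11.5]]
```

>>> {"method": "servo_tool", "body": {"deltas": [[[-0.015,0,0],[0,0,0]],[[-0.01,0,0],[0,0,0]],[[-0.008,0,0],[0,0,0]],[[-0.008,0,-0.001],[0,0,0]],[[-0.009,0,-0.001],[0,0,0]],[[-0.01,0,0],[0,0,0]],[[-0.01,0,0],[0,0,0]],[[-0.01,0,0.001],[0,0,0]],[[-0.01,0,0.001],[0,0,0]],[[0,0,0],[0,0,0]]]}}

```text
time: 65.42
tool_pos: [593.6, -72.1, 188.2]
tcp_rot: [-3.14, -0.003, 0.096]
contact_force: [0.2, -0.8, -0.3]
grip_width: 0.8
finger_force: 0.0
```

```bash
python3 - <<'E'
from case import *
im,m=cap("scene"); np.savez("sc",im=im,**m)
for n,I in(("now",im),("start",cv2.imread("pics/scene0.png")[:,:,::-1].copy())):
    h=hsv(I); b=(h[:,:,0]>104)&(h[:,:,0]<122)&(h[:,:,1]>130)&(h[:,:,2]>40); b[:, :200]=0; b[:,345:]=0; b[:150]=0;b[250:]=0
    print(n,[s.tolist() for c,s in blobs(b,20)])
    for c in (232,240,255,270,285,300,315,325): r=np.flatnonzero(b[:,c]); print(c, r.min() if len(r) else None, r.max() if len(r) else None, len(r),end="; ")
    print()
def L(x,z,y): return [*wc(x,y),z]
for th in (100,90,80,70,60,45,0):
    t=np.radians(th); e=[L(90-180*np.cos(t)+8*np.sin(t),60+180*np.sin(t)+8*np.cos(t),y) for y in(-135,0,135)]; print(th,proj(m,e).round(0).tolist())
print("hinge",proj(m,[L(90,60,-135),L(90,60,135),L(90,0,-135),L(90,0,135)]).round(0).tolist())
E
```

```text
now []
232 None None 0; 240 None None 0; 255 None None 0; 270 None None 0; 285 None None 0; 300 None None 0; 315 None None 0; 325 None None 0; 
start []
232 None None 0; 240 None None 0; 255 None None 0; 270 None None 0; 285 None None 0; 300 None None 0; 315 None None 0; 325 None None 0; 
100 [[225.0, 189.0], [273.0, 195.0], [323.0, 202.0]]
90 [[228.0, 179.0], [276.0, 186.0], [324.0, 192.0]]
80 [[232.0, 171.0], [278.0, 177.0], [326.0, 183.0]]
70 [[235.0, 164.0], [281.0, 170.0], [328.0, 176.0]]
60 [[238.0, 159.0], [283.0, 165.0], [329.0, 171.0]]
45 [[243.0, 155.0], [286.0, 161.0], [331.0, 166.0]]
0 [[253.0, 167.0], [292.0, 172.0], [332.0, 177.0]]
hinge [[239.0, 212.0], [324.0, 224.0], [242.0, 222.0], [323.0, 233.0]]
```

```bash
python3 - <<'E'
import numpy as np,cv2
d=np.load("sc.npz")["im"]; s0=cv2.imread("pics/scene0.png")[:,:,::-1]
for n,I in(("now",d),("start",s0)):
    I=I.astype(int); b=(I[:,:,2]-I[:,:,0]>30)
    for c in (228,232,236,240,250,262,290,305,315,325,328): r=np.flatnonzero(b[150:245,c])+150; print(c,(r.min(),r.max(),len(r)) if len(r) else None,end="; ")
    print(n)
E
```

```text
228 None; 232 None; 236 None; 240 (np.int64(211), np.int64(211), 1); 250 None; 262 None; 290 (np.int64(218), np.int64(218), 1); 305 (np.int64(219), np.int64(219), 1); 315 (np.int64(177), np.int64(221), 8); 325 (np.int64(178), np.int64(216), 19); 328 (np.int64(179), np.int64(200), 14); now
228 (np.int64(184), np.int64(185), 2); 232 (np.int64(184), np.int64(186), 3); 236 (np.int64(185), np.int64(186), 2); 240 (np.int64(185), np.int64(187), 3); 250 (np.int64(181), np.int64(188), 8); 262 (np.int64(188), np.int64(190), 3); 290 (np.int64(174), np.int64(193), 4); 305 (np.int64(176), np.int64(195), 4); 315 (np.int64(195), np.int64(197), 3); 325 (np.int64(208), np.int64(216), 9); 328 (np.int64(187), np.int64(200), 12); start
```

The lid's free edge has moved from about 98° to about 75°, so it is following the fingers with little force. I'll continue the arc.

>>> {"method": "servo_tool", "body": {"deltas": [[[-0.012,0,0.002],[0,0,0]],[[-0.011,0,0.003],[0,0,0]],[[-0.011,0,0.004],[0,0,0]],[[-0.011,0,0.005],[0,0,0]],[[-0.01,0,0.005],[0,0,0]],[[-0.01,0,0.006],[0,0,0]],[[-0.009,0,0.007],[0,0,0]],[[-0.009,0,0.007],[0,0,0]],[[-0.008,0,0.008],[0,0,0]],[[-0.008,0,0.008],[0,0,0]],[[0,0,0],[0,0,0]]]}}

```text
time: 66.85
tool_pos: [495.4, -81.3, 132.1]
tcp_rot: [-3.139, -0.003, 0.096]
contact_force: [0.4, -0.2, -0.2]
grip_width: 0.4
finger_force: 0.0
```

>>> {"method": "servo_tool", "body": {"deltas": [[[-0.007,0,0.009],[0,0,0]],[[-0.007,0,0.009],[0,0,0]],[[-0.006,0,0.01],[0,0,0]],[[-0.005,0,0.01],[0,0,0]],[[-0.004,0,0.009],[0,0,0]],[[-0.004,0,0.009],[0,0,0]],[[0,0,0],[0,0,0]]]}}

```text
time: 67.72
tool_pos: [463.0, -84.3, 76.0]
tcp_rot: [-3.139, -0.003, 0.096]
contact_force: [0.0, -0.3, -0.1]
grip_width: 0.4
finger_force: 0.0
```

```bash
python3 - <<'E'
from case import *
o=bot.get_obs(); print(cw(o["tool_pos"]),o["tool_pos"][2])
E
```

```text
[-56.53100393  -1.71143107] 75.97446752472182
```

>>> {"method": "servo_tool", "body": {"deltas": [[[-0.003,0,0.009],[0,0,0]],[[-0.002,0,0.008],[0,0,0]],[[-0.002,0,0.007],[0,0,0]],[[-0.001,0,0.006],[0,0,0]],[[-0.001,0,0.005],[0,0,0]],[[0,0,0.004],[0,0,0]],[[0,0,0.003],[0,0,0]],[[0,0,0.002],[0,0,0]],[[0,0,0],[0,0,0]]]}}

```text
time: 68.85
tool_pos: [455.0, -85.2, 32.9]
tcp_rot: [-3.14, -0.005, 0.096]
contact_force: [-1.7, 0.6, 3.7]
grip_width: 0.6
finger_force: 1.9
```

```bash
python3 - <<'E'
import numpy as np,cv2
from h import *
d,m=cap("scene")
I=d.astype(int); b=(I[:,:,2]-I[:,:,0]>30)
for c in (232,240,244,248,252,256,262,325,328,331): r=np.flatnonzero(b[150:245,c])+150; print(c,r.tolist(),end="; ")
E
```

```text
232 []; 240 []; 244 [198, 199, 200, 201, 202, 203, 204, 205, 206, 207, 208, 209, 210, 211]; 248 [184, 185, 186, 187, 188, 189, 190, 191, 192, 193, 194, 195, 196, 197, 198, 199, 200, 201, 207, 208, 209, 210, 211, 212]; 252 [174, 175, 176, 177, 178, 179, 180, 181, 182, 183, 184, 185, 186, 187, 188, 207, 208, 209, 210, 211, 212]; 256 [208, 209, 210, 211, 212]; 262 [209, 210, 211, 212, 213]; 325 [177, 178, 179, 180, 181, 182, 183, 184, 185, 186, 187, 188, 189, 190, 191, 192, 193, 194, 195, 196, 197, 198, 199, 200, 201, 202, 203, 204, 205, 206, 207, 208, 209, 210, 211, 212, 213, 214, 215]; 328 [177, 178, 179, 180, 181, 182, 183, 184, 185, 186, 187, 188, 189, 190, 191, 192, 193, 194, 195, 196, 197, 198, 199]; 331 [178, 179, 180];
```

The lid outline now matches the shut position. Press it firmly onto the rim.

>>> {"method": "servo_tool", "body": {"deltas": [[[0,0,0.002],[0,0,0]],[[0,0,0.002],[0,0,0]],[[0,0,0.002],[0,0,0]],[[0,0,0.002],[0,0,0]],[[0,0,0.002],[0,0,0]],[[0,0,0],[0,0,0]],[[0,0,0],[0,0,0]]]}}

```text
time: 69.78
tool_pos: [455.6, -85.4, 31.4]
tcp_rot: [3.14, -0.009, 0.097]
contact_force: [-31.7, 8.2, 101.8]
grip_width: 0.2
finger_force: 51.5
```

>>> {"method": "servo_tool", "body": {"deltas": [[[0,0,-0.01],[0,0,0]],[[0,0,-0.02],[0,0,0]],[[0,0,-0.035],[0,0,0]],[[0,0,-0.025],[0,0,0]],[[0.007,-0.028,0],[0,0,0]],[[0.009,-0.035,0],[0,0,0]],[[0.009,-0.035,0],[0,0,0]],[[0.008,-0.032,0],[0,0,0]],[[0.005,-0.0205,0],[0,0,0]],[[0,0,0],[0,0,0]],[[0,0,0],[0,0,0]]], "fingers": 0.4}}

```text
time: 71.15
tool_pos: [478.1, 67.6, 113.0]
tcp_rot: [-3.14, -0.005, 0.096]
contact_force: [0.3, -0.2, 0.4]
grip_width: 36.7
finger_force: 0.0
```

```bash
python3 - <<'E'
from case import *
o=bot.get_obs(); print(o["time"],o["tcp_rot"],o["tool_pos"]); go([478.5,68,45],5.5)
im,m=cap("wrist"); h=hsv(im); y=((h[:,:,0]>16)&(h[:,:,0]<34)&(h[:,:,1]>140)&(h[:,:,2]>150))
for c,s in blobs(y,50): print(c.round(0),s,cw(onz(m,c,93)).round(1),onz(m,c,93).round(1))
E
```

```text
71.15 [-3.14049146 -0.00481689  0.09634614] [478.10889136  67.5827171  113.00278958]
shift [ 0.0001 -0.0003  0.068 ] turn [-0.1 -0.3  0. ]
```

>>> {"method": "servo_tool", "body": {"deltas": [[[0,0,0.025],[0,0,0]],[[0,0,0.02],[0,0,0]],[[0,0,0.015],[0,0,0]],[[0,0,0.007],[0,0,0]],[[0,0,0],[0,0,0]]]}}

```text
time: 71.82
tool_pos: [478.4, 67.6, 46.0]
tcp_rot: [-3.14, -0.004, 0.095]
contact_force: [-0.1, -0.7, 0.8]
grip_width: 36.2
finger_force: 0.0
```

>>> {"method": "servo_tool", "body": {"deltas": [[[0,0,0],[0,0,0]],[[0,0,0],[0,0,0]],[[0,0,0],[0,0,0]],[[0,0,0],[0,0,0]],[[0,0,0],[0,0,0]]], "fingers": 0.03}}

```text
time: 72.45
tool_pos: [478.7, 68.2, 46.4]
tcp_rot: [-3.14, -0.006, 0.096]
contact_force: [-0.6, 0.5, 2.3]
grip_width: 9.6
finger_force: 30.0
```

>>> {"method": "servo_tool", "body": {"deltas": [[[-0.001,0,0],[0,0,-5]],[[-0.001,0,0],[0,0,-8]],[[0,0,0],[0,0,-8]],[[0,0,0],[0,0,-8]],[[0,0,0],[0,0,-8]],[[0,0,0],[0,0,-8]],[[0,0,0],[0,0,0]]]}}

```text
time: 73.32
tool_pos: [477.8, 69.9, 46.5]
tcp_rot: [3.139, -0.009, 0.882]
contact_force: [3.9, 9.4, 0.3]
grip_width: 9.8
finger_force: 30.0
```

>>> {"method": "servo_tool", "body": {"deltas": [[[0,0,0],[0,0,-8]],[[0,0,0],[0,0,-8]],[[0,0,0],[0,0,-8]],[[0,0,0],[0,0,-8]],[[0,0,0],[0,0,-8]],[[0,0,0],[0,0,-5]],[[0,0,0],[0,0,-4]],[[0,0,0],[0,0,0]]]}}

```text
time: 74.32
tool_pos: [475.7, 70.4, 46.4]
tcp_rot: [3.137, -0.005, 1.735]
contact_force: [-2.8, 13.2, 6.0]
grip_width: 10.1
finger_force: 31.0
```

```bash
python3 -c "
from h import *
o=bot.get_obs();print(o['moment'],np.degrees(o['tcp_rot']),o['tool_pos'],o['joint_positions'])"
```

```text
[ 2.14923709  0.56594146 -0.55345982] [179.73154913  -0.3032715   99.43456207] [475.73446746  70.44276273  46.41390758] [-0.0170404   0.43747653  1.83922095  0.00797798  0.8612591  -0.1868787 ]
```

>>> {"method": "servo_tool", "body": {"deltas": [[[0,0,0],[0,0,0]],[[0,0,0],[0,0,0]],[[0,0,0],[0,0,0]],[[0,0,-0.02],[0,0,0]],[[0,0,-0.025],[0,0,0]],[[0,0,-0.025],[0,0,0]],[[0,0,0],[0,0,10]],[[0,0,0],[0,0,10]],[[0,0,0],[0,0,10]],[[0,0,0],[0,0,10]],[[0,0,0],[0,0,10]],[[0,0,0],[0,0,10]],[[0,0,0],[0,0,10]],[[0,0,0],[0,0,10]],[[0,0,0],[0,0,10]],[[0,0,0],[0,0,4]],[[0,0,0],[0,0,0]]], "fingers": 0.4}}

```text
time: 76.45
tool_pos: [476.1, 67.5, 116.0]
tcp_rot: [-3.14, -0.005, 0.097]
contact_force: [-0.1, 0.7, 0.7]
grip_width: 36.9
finger_force: 0.0
```

>>> {"method": "servo_tool", "body": {"deltas": [[[0,0.025,0],[0,0,0]],[[0,0.035,0],[0,0,0]],[[0,0.035,0],[0,0,0]],[[0,0.035,0],[0,0,0]],[[0,0.035,0],[0,0,0]],[[0,0.035,0],[0,0,0]],[[0,0.035,0],[0,0,0]],[[0,0.035,0],[0,0,0]],[[0,0.03,0],[0,0,0]],[[0,0,0],[0,0,0]],[[0,0,0],[0,0,0]]]}}

```text
time: 77.82
tool_pos: [504.7, -230.3, 115.5]
tcp_rot: [-3.139, -0.004, 0.097]
contact_force: [-0.1, -0.2, -1.8]
grip_width: 37.0
finger_force: 0.0
```

```bash
python3 - <<'E'
from case import *
o=bot.get_obs(); print(o["time"],o["tcp_rot"],o["tool_pos"]); go([505,-228.7,45],5.5)
im,m=cap("wrist"); h=hsv(im); y=((h[:,:,0]>14)&(h[:,:,0]<36)&(h[:,:,1]>130)&(h[:,:,2]>70))
for c,s in blobs(y,50): print(c.round(0),s,cw(onz(m,c,93)).round(1),onz(m,c,93).round(1))
E
```

```text
77.825 [-3.13942408 -0.00436223  0.09681851] [ 504.6567149  -230.29529017  115.46538919]
shift [ 0.0002 -0.0014  0.0705] turn [-0.1 -0.2  0. ]
[321. 217.] [315 192  14  51 694] [[ -27.1 -149.8]] [[ 506.6 -228.8   93. ]]
[242. 294.] [240 268   6  49 151] [[-87.4 -90.7]] [[ 440.9 -175.8   93. ]]
[405. 294.] [402 269   6  48 144] [[ -87.2 -211.8]] [[ 452.8 -296.3   93. ]]
```

>>> {"method": "servo_tool", "body": {"deltas": [[[0,-0.0015,0.025],[0,0,0]],[[0,0,0.02],[0,0,0]],[[0,0,0.017],[0,0,0]],[[0,0,0.008],[0,0,0]],[[0,0,0],[0,0,0]]]}}

```text
time: 78.5
tool_pos: [505.1, -228.6, 45.6]
tcp_rot: [-3.14, -0.004, 0.097]
contact_force: [0.0, 0.2, 0.7]
grip_width: 36.8
finger_force: 0.0
```

>>> {"method": "servo_tool", "body": {"deltas": [[[0,0,0],[0,0,0]],[[0,0,0],[0,0,0]],[[0,0,0],[0,0,0]],[[0,0,0],[0,0,0]],[[0,0,0],[0,0,0]]], "fingers": 0.03}}

```text
time: 79.12
tool_pos: [505.3, -228.8, 46.1]
tcp_rot: [-3.14, -0.005, 0.096]
contact_force: [0.3, 4.7, 6.4]
grip_width: 9.8
finger_force: 30.0
```

>>> {"method": "servo_tool", "body": {"deltas": [[[0,0,0],[0,0,5]],[[0,0,0],[0,0,8]],[[0,0,0],[0,0,8]],[[0,0,0],[0,0,8]],[[0,0,0],[0,0,8]],[[0,0,0],[0,0,8]],[[0,0,0],[0,0,0]]]}}

```text
time: 80.0
tool_pos: [505.2, -229.2, 46.1]
tcp_rot: [-3.137, -0.003, -0.691]
contact_force: [-0.5, 2.8, 5.2]
grip_width: 10.0
finger_force: 30.0
```

>>> {"method": "servo_tool", "body": {"deltas": [[[0,0,0],[0,0,8]],[[0,0,0],[0,0,8]],[[0,0,0],[0,0,8]],[[0,0,0],[0,0,8]],[[0,0,0],[0,0,8]],[[0,0,0],[0,0,5]],[[0,0,0],[0,0,4]],[[0,0,0],[0,0,0]]]}}

```text
time: 81.0
tool_pos: [504.7, -229.4, 46.1]
tcp_rot: [-3.138, 0.001, -1.544]
contact_force: [-2.8, 3.1, 5.7]
grip_width: 9.7
finger_force: 31.0
```

```bash
python3 -c "
from h import *
o=bot.get_obs();print(o['moment'],np.degrees(o['tcp_rot']),o['tool_pos'],o['joint_positions'])"
```

```text
[0.41238105 0.54095394 0.5872455 ] [-1.79778358e+02  6.63452069e-02 -8.84410314e+01] [ 504.69566573 -229.40958348   46.09373036] [-0.5668924   0.54763669  1.63325115  0.00381957  0.95815088  2.54530097]
```

>>> {"method": "servo_tool", "body": {"deltas": [[[0,0,0],[0,0,0]],[[0,0,0],[0,0,0]],[[0,0,0],[0,0,0]],[[0,0,-0.02],[0,0,0]],[[0,0,-0.03],[0,0,0]],[[0,0,-0.04],[0,0,0]],[[0,0,-0.04],[0,0,0]],[[-0.03,0,-0.03],[0,0,0]],[[-0.04,0,0],[0,0,0]],[[-0.04,0,0],[0,0,0]],[[-0.03,0,0],[0,0,0]],[[0,0,0],[0,0,0]]], "fingers": 0.5}}

```text
time: 82.5
tool_pos: [500.6, -88.0, 206.1]
tcp_rot: [-3.137, 0.002, -1.542]
contact_force: [-0.1, -0.5, -0.7]
grip_width: 46.0
finger_force: 0.0
```

```bash
python3 - <<'E'
from case import *
o=bot.get_obs(); print(o["time"],np.degrees(o["tcp_rot"]),o["tool_pos"],o["contact_force"])
for n in("wrist","top","scene"):
    im,m=cap(n); h=hsv(im); y=((h[:,:,0]>16)&(h[:,:,0]<34)&(h[:,:,1]>130)&(h[:,:,2]>(150 if n=="wrist" else 100))).astype(np.uint8)
    k,l,s,c=cv2.connectedComponentsWithStats(y)
    for i in range(1,k):
        P=cw(onz(m,np.argwhere(l==i)[:,::-1].astype(float),93)); 
        if s[i][4]<10 or abs(P.mean(0)[0]+30)>25 or abs(abs(P.mean(0)[1])-147)>15: continue
        e,v=np.linalg.eigh(np.cov(P.T)); print(n,P.mean(0).round(1),"axis deg",round(np.degrees(np.arctan(v[0,1]/v[1,1])),1),np.sqrt(e).round(1))
I=im.astype(int); b=(I[:,:,2]-I[:,:,0]>30)
for x in (325,328,331,335): print(x,(np.flatnonzero(b[150:245,x])+150)[[0,-1]] if b[150:245,x].any() else None)
E
```

```text
82.5 [-1.79711260e+02  1.00477013e-01 -8.83275968e+01] [500.64270545 -88.04305492 206.09584184] [-0.10503252 -0.49491103 -0.6870239 ]
wrist [-29.1 143. ] axis deg 1.1 [2.6 7. ]
top [ -29.2 -152.9] axis deg 1.5 [1.5 7.2]
top [-30.5 148. ] axis deg 0.7 [3.1 8.6]
scene [ -26.8 -148.2] axis deg 4.8 [2.3 8.1]
scene [-26.5 149.3] axis deg 1.9 [4.1 8.9]
325 [177 215]
328 [177 199]
331 [178 180]
335 None
```

```bash
python3 -c "
from plant import bot
print(bot.close_job())"
```

```text
the job is handed in; nothing more can be done
None
```

The kit is ready and handed in at about 82 s: lock at its end stop, all five weights upright in the tray, the lid shut with both turnbuttons open (I first turned both back from partly closed), then both turnbuttons secured.

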